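# Close up a leak test of sample bottles

## Task

Set up the leak test: stand every sample bottle from the tray upright inside the steel chamber, then put the lid on so that it sits flat on the rim. Snap the four lid clips fully down in opposite-corner order (one clip, then the one diagonally across, then the other two) so that the seal seats evenly, and only then turn the start knob clockwise to its stop and let it spring back. Leave the drink bottle, spanner and mug where they are.

Things in the scene. Friction and masses are not known exactly. Their poses are not given: they have to be found in the camera images.
- chamber: leak-test chamber: fixed open-topped steel tub, outside 130 (its x) by 200 (its y) by 80 high, walls and floor 6, so inside 118 by 188 and 74 deep, with a small flange 5 outwards round the rim. Origin: centre of its underside, on the table; z up
- lid_grip (a point): centre of the bar handle on the chamber's loose lid (0.6 to 0.8 kg with clips), z up. Handle 14 (lid's x) by 70 (y) by 28 high on a grey plate 142 (x) by 210 (y) by 8 thick; the point is 14 above the plate's top. Seated, it is 102 above the chamber's origin; the lid goes on either way round. Clip hinge axes run along the lid's y at x = +-75, 18 below the point, clips at y = +-70
- lid_plug (a point): centre of the underside of the black plug under the lid's plate, 30 below the handle's centre, same axes. The plug is 8 deep, 112 (x) by 182 (y), its lower half 106 by 176, so it enters the chamber's mouth with 3 to spare all round and the plate then rests on the rim. The lid starts plug down on the table
- clip_a (a joint): aluminium lid clip at the lid's +x +y corner, hinge value in rad: 0 = open, standing level outwards; 1.57 = home, hanging straight down over the chamber's rim. Clip 28 long, 24 wide, 3 thick, hinged on an axis along the lid's y. Over-centre spring: about 0.04 N m against the push at first, falling to nothing at about 0.79, past which it snaps home by itself and stays
- clip_b (a joint): aluminium lid clip at the lid's +x -y corner, hinge value in rad: 0 = open, standing level outwards; 1.57 = home, hanging straight down over the chamber's rim. Clip 28 long, 24 wide, 3 thick, hinged on an axis along the lid's y. Over-centre spring: about 0.04 N m against the push at first, falling to nothing at about 0.79, past which it snaps home by itself and stays
- clip_c (a joint): aluminium lid clip at the lid's -x -y corner, hinge value in rad: 0 = open, standing level outwards; 1.57 = home, hanging straight down over the chamber's rim. Clip 28 long, 24 wide, 3 thick, hinged on an axis along the lid's y. Over-centre spring: about 0.04 N m against the push at first, falling to nothing at about 0.79, past which it snaps home by itself and stays
- clip_d (a joint): aluminium lid clip at the lid's -x +y corner, hinge value in rad: 0 = open, standing level outwards; 1.57 = home, hanging straight down over the chamber's rim. Clip 28 long, 24 wide, 3 thick, hinged on an axis along the lid's y. Over-centre spring: about 0.04 N m against the push at first, falling to nothing at about 0.79, past which it snaps home by itself and stays
- clip_a_tab (a point): middle of the clip at the lid's +x +y corner, 14 from its hinge axis along the clip; moves with the clip
- clip_b_tab (a point): middle of the clip at the lid's +x -y corner, 14 from its hinge axis along the clip; moves with the clip
- clip_c_tab (a point): middle of the clip at the lid's -x -y corner, 14 from its hinge axis along the clip; moves with the clip
- clip_d_tab (a point): middle of the clip at the lid's -x +y corner, 14 from its hinge axis along the clip; moves with the clip
- bottle0_mid (a point): small amber glass sample bottle with a metal cap, 0.09 kg: body 38 in diameter and 44 high, neck and cap 23 in diameter up to 62 high. Point on its axis 31 above its foot; z up along its axis. It starts standing on the tray. May be absent
- bottle1_mid (a point): small amber glass sample bottle with a metal cap, 0.09 kg: body 38 in diameter and 44 high, neck and cap 23 in diameter up to 62 high. Point on its axis 31 above its foot; z up along its axis. It starts standing on the tray. May be absent
- bottle2_mid (a point): small amber glass sample bottle with a metal cap, 0.09 kg: body 38 in diameter and 44 high, neck and cap 23 in diameter up to 62 high. Point on its axis 31 above its foot; z up along its axis. It starts standing on the tray. May be absent
- bottle3_mid (a point): small amber glass sample bottle with a metal cap, 0.09 kg: body 38 in diameter and 44 high, neck and cap 23 in diameter up to 62 high. Point on its axis 31 above its foot; z up along its axis. It starts standing on the tray. May be absent
- tray: fixed shallow aluminium tray, 170 (its x) by 210 (its y), rim 12 high, floor 4 thick. Origin: centre of its underside; z up
- switch: fixed grey control box of the vacuum pump, 66 by 66 by 50 high, the start knob on its top. Origin: centre of its underside; z up
- knob (a joint): spring-return start knob, rad: 0 = rest, 1.1 = its stop, turned clockwise as seen from above. Spring about 0.02 N m at rest and 0.084 N m at the stop; it goes back to 0 by itself when let go
- knob_grip (a point): centre of the knob's bar grip, 68 above the table, on the vertical turning axis; the bar is 40 long (along this point's x, turning with the knob), 13 wide, and reaches from 55 to 82 above the table
- drink: bystander: green drink bottle, 64 in diameter, 150 high, origin at its foot
- spanner: bystander: steel spanner lying on the table
- mug: bystander: white mug, 76 in diameter, 85 high, origin at its foot
Things that resemble listed ones, but are neither listed nor needed, are in the scene too. Leave any green or turquoise look-alike of the part that bears bottle2_mid alone.

How it is judged:
On the way, in this order (a step that is already met when the one before it is completed fails the run):
1. every bottle present stands upright inside the chamber (x of bottle0_mid in the frame of chamber between -0.055 and 0.055 m and y of bottle0_mid in the frame of chamber between -0.09 and 0.09 m and z of bottle0_mid in the frame of chamber between 0.025 and 0.045 m and angle between each of bottle0_mid, bottle1_mid, bottle2_mid, bottle3_mid's own z axis and vertical below 0.2 rad and x of bottle1_mid in the frame of chamber between -0.055 and 0.055 m and y of bottle1_mid in the frame of chamber between -0.09 and 0.09 m and z of bottle1_mid in the frame of chamber between 0.025 and 0.045 m and x of bottle2_mid in the frame of chamber between -0.055 and 0.055 m and y of bottle2_mid in the frame of chamber between -0.09 and 0.09 m and z of bottle2_mid in the frame of chamber between 0.025 and 0.045 m and x of bottle3_mid in the frame of chamber between -0.055 and 0.055 m and y of bottle3_mid in the frame of chamber between -0.09 and 0.09 m and z of bottle3_mid in the frame of chamber between 0.025 and 0.045 m), for 0.2 s.
2. the lid sits flat on the chamber's rim (x of lid_grip in the frame of chamber between -0.006 and 0.006 m and y of lid_grip in the frame of chamber between -0.006 and 0.006 m and z of lid_grip in the frame of chamber between 0.098 and 0.105 m and angle between lid_grip's own z axis and vertical below 0.04 rad), for 0.2 s.
3. two diagonally opposite clips are home, the other two still up (((value of joint each of clip_a, clip_c above 1.42 rad and value of joint each of clip_b, clip_d below 0.8 rad) or (value of joint each of clip_b, clip_d above 1.42 rad and value of joint each of clip_c, clip_a below 0.8 rad))), for 0.1 s.
4. all four clips are home (value of joint each of clip_a, clip_b, clip_c, clip_d above 1.42 rad), for 0.2 s.
5. the knob is turned to its stop (value of joint knob above 1 rad), for 0.05 s.
At the end, for the whole second after the job is handed in: every bottle present upright (within 0.2 rad) on the chamber's floor, the lid seated flat within 6 mm of the chamber's centre, all four clips home (over 1.42 rad), the knob sprung back (under 0.12 rad) (all of step 1 and all of step 2 and all of step 4 and value of joint knob below 0.12 rad); the robot touches nothing.
It fails at once if the second clip to go home is a neighbour of the first instead of the one diagonally across ((value of joint each of clip_a, clip_b above 1.42 rad and value of joint each of clip_c, clip_d below 1.42 rad) or (value of joint each of clip_b, clip_c above 1.42 rad and value of joint each of clip_d, clip_a below 1.42 rad) or (value of joint each of clip_c, clip_d above 1.42 rad and value of joint each of clip_a, clip_b below 1.42 rad) or (value of joint each of clip_d, clip_a above 1.42 rad and value of joint each of clip_b, clip_c below 1.42 rad)).
It fails at once if the knob is turned while a clip is not home (value of joint knob above 0.6 rad and value of joint any of clip_a, clip_b, clip_c, clip_d below 1.42 rad).
It fails at once if a bystander (drink bottle, spanner, mug) is moved by more than 40 mm (distance of any of drink, spanner, mug from where it was at the start of the episode above 0.04 m).
Of bottle0, bottle1, bottle2, bottle3 only 2 to 4 are there at a start; the rules pass over those that are not, and their reading is None.
At some moment in a run one of bottle0, bottle1, bottle2, bottle3 may be knocked a few centimetres aside while the robot is not near it.
It also fails if it takes over 210 s, if anything falls off the work surface, if the arm or the gripper's body presses on something with over 40 N, if the wrist force passes 120 N, or if a joint passes its speed limit or range.

## Robot

A 7-joint arm with a two-finger parallel gripper is mounted at the origin on the work surface. World frame = base frame: x ahead of the robot, y to its left, z up, the work surface at z = 0. Lengths are in m, angles in rad, forces in N, time in s.
With the tool pointing down it reaches from about 0.425 to 0.925 m from the base axis. Payload 6.8 kg.
Tool frame: the origin (TCP) lies midway between the tips of the shut fingers; the grasp point (between the pads) lies 19 mm behind it (r.grip_point_offset is the distance from the TCP to the grasp point, in m); z points along the fingers, y is the line along which they close (so a half turn about z gives the same grasp; the last joint's range is limited). The gripper opens to 88 mm and grips with 3 to 60 N. Pads are 20 mm wide; open, the fingers measure 115 mm over their backs; the gripper's body (75 mm by 178 mm) begins 61 mm behind the grasp point.
Start: joints at [-0.108, 0.477, 0.022, 1.555, -0.011, 1.109, -0.083], TCP at [0.675, 0, 0.223] pointing down, gripper open.
Joint ranges: [-2.96, 2.96], [-0.34, 2.1], [-1.41, 1.46], [0.24, 2.44], [-1.37, 4.51], [0.17, 1.92], [-2.96, 2.96]. Speed limits (rad/s): [2.39, 2.39, 3.14, 3.14, 3.14, 3.14, 3.14].

## Interface

Orientations are given as a unit quaternion [w, x, y, z].
In Python, from cell import r gives the robot as it stands.
- The arm moves only by the tool drive_tool, never from a script. Its arguments are lists of equal length, an entry for each row: "offset": the shift along the tool's x, y, z normalised to -1 to 1, where 1 is 0.03 m, a list of three; "delta_rot": the turn, a rotation vector about the tool's x, y, z normalised to -1 to 1, where 1 is 4 degrees, a list of three. A call has 1 to 20 rows; each row shifts and turns the commanded pose from where the row before left it, along the tool's axes as they then stand; what a row does not reach is not made up. A row lasts 1/8 s, in which the tool goes at most 62.5 mm and 10.7 degrees, less where a joint would pass 70% of its speed; a pose out of reach is approached as far as the arm can. A call with a number of a shift or a turn outside -1 to 1 is refused whole. A call with a gripper value outside its range is refused whole. "grip" is the opening, from 0 (shut) to 1 (fully open), set as the call begins (left out, the last holds). The fingers move at their own pace and stop on an object; "newtons" is the grip in N (left out, the last holds). Time passes only in rows, so rows that do not move let the fingers close. It gives the time, the measured TCP pose, the force, the opening and the grip force at its end, in the units of the state.
- r.state(): the state, without advancing time (a new reading comes with each control period).
- r.grab_frame(name): name is "scene" or "side" or "wrist"; returns the picture (480x640x3 uint8, red, green, blue); there is no depth.
- r.camera_model(name): a dict with "fx", "fy", "cx", "cy" (pixels), "origin" and "orientation" of the camera in the world. Camera axes: x right, y down, z forward; pixel columns grow to the right and rows downward; lengths in m; the calibration is good to about 2 mm. The wrist camera is an equidistant fisheye: a pixel r from the principal point sees the ray r / f radians off the axis. A picture is of the moment at which its call begins: read the wrist's pose just before it. camera_model takes no time and is no camera call; for the wrist camera it gives the pose at the moment of the call.
- r.finish_job(): hands the job in; it is judged then, once.
The state is a dict: "time": time; "qpos": joint angles; "dq": joint speeds; "tau": joint torques, N m; "eef_pos": TCP position; "tool_rot": TCP orientation; "force": force on the tool from outside, world axes, zero at the start; "torque": the same for the moment, N m; "width": finger opening in m; "grasp_force": force on a finger pad.
Only numpy, scipy, OpenCV 4.12 (cv2) and the standard library are available. Lean on these libraries where they do the work, as an engineer would, in place of code of your own. Each camera call takes 0.05 s, during which the arm holds its last target. There are 200 camera calls.

## Working session

There is one attempt and no reset: what is moved stays moved. The work goes in short steps, Python scripts to look and compute and a tool call to move; the robot and the scene stay as the last step left them, time stands still between calls to the robot, and variables do not carry over. Pictures are saved under pics/ and viewed, at most 14 in all, crops included, and the job is handed in when it is done.

Besides the shell and the picture viewer there is one more tool, called by a JSON object that holds its "api" and its "payload", one argument or row to a line. drive_tool: Moves the arm, as the interface text tells. Scaled input: -1 to 1 covers 0.03 m each way for a shift and 4 degrees each way for a turn. Its arguments: {"type":"object","properties":{"offset":{"type":"array"},"delta_rot":{"type":"array"},"grip":{"type":"number"},"newtons":{"type":"number"}},"required":["offset","delta_rot"]}

```bash
mkdir -p pics; ls
cat > h.py <<'E'
import numpy as np, cv2
from scipy.spatial.transform import Rotation as R
from cell import r
def snap(n,f=None):
    m=r.camera_model(n); im=r.grab_frame(n)
    if f: cv2.imwrite('pics/'+f,cv2.cvtColor(im,cv2.COLOR_RGB2BGR))
    return im,m
def q(o): return R.from_quat([o[1],o[2],o[3],o[0]])
def ray(m,u,v,fish=False):
    x=(u-m['cx'])/m['fx']; y=(v-m['cy'])/m['fy']
    if fish:
        t=np.hypot(x,y); s=np.sin(t)/t if t>1e-9 else 1
        d=np.array([x*s,y*s,np.cos(t)])
    else: d=np.array([x,y,1.])
    return np.array(m['origin']),q(m['orientation']).apply(d)
def onz(m,u,v,z,fish=False):
    o,d=ray(m,u,v,fish); return o+d*(z-o[2])/d[2]
def proj(m,p,fish=False):
    c=q(m['orientation']).inv().apply(np.array(p)-m['origin'])
    if fish:
        rr=np.hypot(c[0],c[1]); t=np.arctan2(rr,c[2]); k=t/rr if rr>1e-9 else 0
        return np.array([m['cx']+m['fx']*c[0]*k,m['cy']+m['fy']*c[1]*k])
    return np.array([m['cx']+m['fx']*c[0]/c[2],m['cy']+m['fy']*c[1]/c[2]])
E
python3 - <<'E'
from h import *
for n in('scene','side','wrist'):
    im,m=snap(n,n+'0.png'); print(n,m)
print(r.state())
E
```

```text
pics
scene {'fx': 522.3188228140369, 'fy': 522.3188228140369, 'cx': 316.70010847554084, 'cy': 238.1531979036083, 'origin': array([1.73440751, 0.2353652 , 0.91533117]), 'orientation': array([-0.27829471,  0.54736675,  0.70105446, -0.36258011])}
side {'fx': 622.1683587176684, 'fy': 622.1683587176684, 'cx': 312.3287082772256, 'cy': 244.79724984169778, 'origin': array([-0.17310583, -0.77488494,  1.19351908]), 'orientation': array([-0.33439533,  0.86408741, -0.34739451,  0.14439446])}
wrist {'fx': 371.64829954431775, 'fy': 371.64829954431775, 'cx': 321.32929850319164, 'cy': 249.4885585520106, 'origin': array([0.67436408, 0.07602794, 0.38491943]), 'orientation': array([ 1.41796445e-01,  9.89895341e-01,  1.73006869e-06, -9.90569970e-04])}
{'time': 0.15, 'qpos': array([-0.10811738,  0.47764516,  0.02235845,  1.55616439, -0.01147377,
        1.1092807 , -0.08309063]), 'dq': array([-1.09081010e-03, -1.68184901e-03,  7.30744819e-06, -4.71437952e-03,
        4.03179981e-04,  3.60111140e-04,  9.05396203e-04]), 'tau': array([ 2.56581799e-03, -5.83290482e+01,  1.53667007e+00, -2.72875071e+01,
       -5.42110554e-02,  1.44432642e-02,  8.67239464e-05]), 'eef_pos': array([ 6.74565233e-01, -7.33273773e-06,  2.21907182e-01]), 'tool_rot': array([-4.38054117e-04,  7.07090219e-01,  7.07123012e-01, -5.26139808e-04]), 'force': array([-0.46746787, -0.72492556,  1.01154829]), 'torque': array([ 0.01226545,  0.04215008, -0.02444355]), 'grasp_force': 0.0, 'width': 0.08718106693434978}
```

View pics/scene0.png

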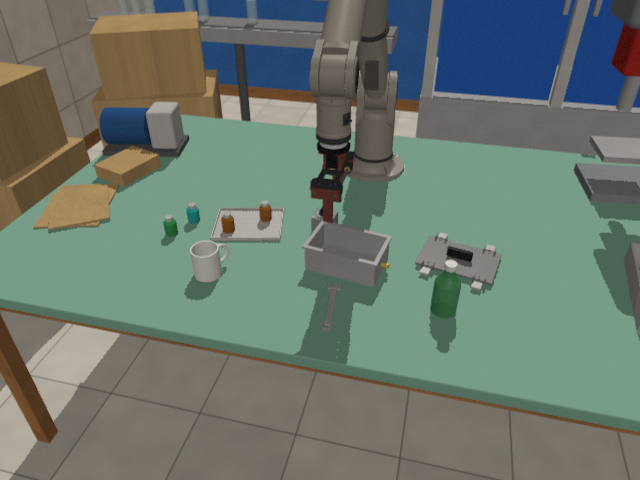

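View pics/side0.png

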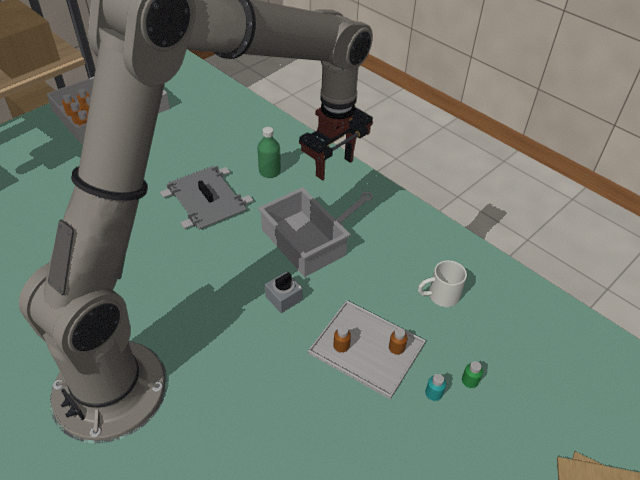

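View pics/wrist0.png

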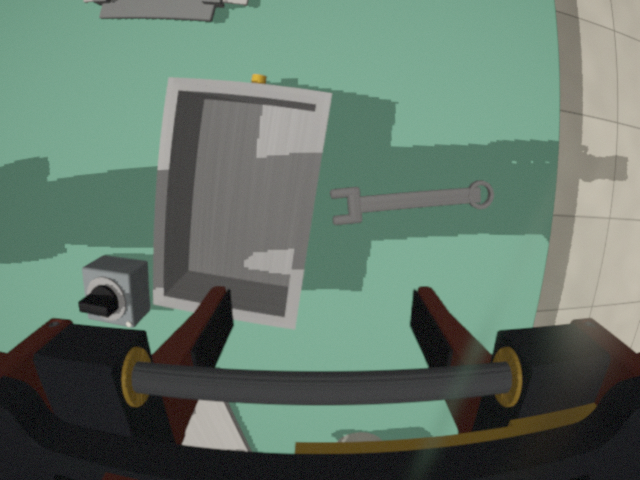

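Scene: two amber bottles on the tray at (228,223) and (265,211) in scene, (342,338) and (397,341) in side. Chamber sits centrally, with the lid on its left at side (208,197) and the knob at side (284,285). Teal and green look-alikes are off the tray, and the drink bottle, mug and spanner are visible.

```bash
cat >> h.py <<'E'
def tri(a,b):
    (o1,d1),(o2,d2)=a,b
    A=np.stack([d1,-d2],1); s=np.linalg.lstsq(A,o2-o1,rcond=None)[0]
    p,q_=o1+s[0]*d1,o2+s[1]*d2; return (p+q_)/2,np.linalg.norm(p-q_)
def blobs(mask,amin=15):
    n,l,st,c=cv2.connectedComponentsWithStats(mask.astype(np.uint8))
    return [(c[i].round(1),st[i].tolist()) for i in range(1,n) if st[i,4]>=amin]
def amber(im):
    h=cv2.cvtColor(im,cv2.COLOR_RGB2HSV); return (h[...,0]<16)&(h[...,1]>170)&(h[...,2]>70)
E
python3 - <<'E'
from h import *
M={n:(cv2.cvtColor(cv2.imread(f'pics/{n}0.png'),cv2.COLOR_BGR2RGB),r.camera_model(n)) for n in('scene','side','wrist')}
for n in('scene','side'):
    im,m=M[n]; print(n,'amber',[b for b in blobs(amber(im)) if b[0][1]>150])
    print(n,'black',[b for b in blobs((im.max(2)<38)[150:300]) if b[1][4]<400])
m=M['wrist'][1]
for uv in [(170,78),(331,94),(297,328),(153,303)]: print('rim',onz(m,*uv,.08,True).round(4))
s=M['side'][1]
for uv in [(169,190),(213,169),(250,207),(193,227)]: print('lid?',onz(s,*uv,.016).round(4))
for uv in [(348,302),(424,344),(391,391),(310,350)]: print('tray',onz(s,*uv,.012).round(4))
for uv in [(284,281)]: print('knob',onz(s,*uv,.078).round(4), onz(s,283,285,.05))
for n,uv in (('side',(342,330)),('side',(397,331)),): print('b',onz(s,*uv,.066).round(4))
E
```

```text
scene amber [(array([265.4, 213.3]), [260, 206, 11, 15, 138]), (array([228. , 224.6]), [222, 216, 12, 17, 150])]
scene black [(array([459.4, 104.6]), [447, 99, 26, 13, 176])]
side amber [(array([340.8, 342.3]), [334, 331, 16, 21, 216]), (array([396.5, 344.5]), [389, 333, 18, 21, 217])]
side black [(array([324.7,   2.7]), [313, 0, 20, 10, 89]), (array([347.8,   4.8]), [345, 0, 7, 12, 68]), (array([116.2,  39.5]), [72, 18, 75, 32, 392]), (array([205.4,  41.3]), [198, 31, 15, 21, 142]), (array([283.7, 131.9]), [276, 123, 16, 17, 195])]
rim [0.5451 0.1389 0.08  ]
rim [0.6817 0.1171 0.08  ]
rim [ 0.6513 -0.0891  0.08  ]
rim [ 0.5104 -0.0674  0.08  ]
lid? [0.4532 0.4136 0.016 ]
lid? [0.598  0.4012 0.016 ]
lid? [0.5733 0.2073 0.016 ]
lid? [0.4148 0.2518 0.016 ]
tray [ 0.5344 -0.1984  0.012 ]
tray [ 0.573 -0.399  0.012]
tray [ 0.4285 -0.4255  0.012 ]
tray [ 0.375  -0.2328  0.012 ]
knob [ 0.4314 -0.0865  0.078 ] [ 0.43662351 -0.07662994  0.05      ]
b [ 0.4366 -0.2688  0.066 ]
b [ 0.5223 -0.3538  0.066 ]
```

Run:
```python
import cv2
im=cv2.imread('pics/side0.png')
a=cv2.resize(im[150:300,150:350],None,fx=3,fy=3,interpolation=2)
cv2.imwrite('pics/sc.png',a)
```

```text
(no output)
```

View pics/sc.png

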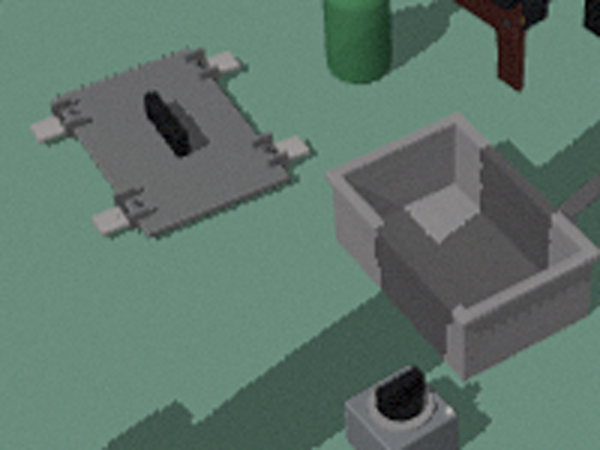

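The crop shows the lid plate corners at about (167,183), (215,166), (249,210) and (200,229) in the full side image, with the four clips level. The knob bar is at about (284,281).

Run:
```python
from h import *
s=r.camera_model('side'); c=r.camera_model('scene')
for a,b in (((340.8,342.3),(265.4,213.3)),((396.5,344.5),(228,224.6)),((205.4,191.3),(459.4,254.6))):
    print(tri(ray(s,*a),ray(c,*b)))
    print(onz(s,*a,.03),onz(c,*b,.03))
P=np.array([onz(s,*u,.016) for u in [(167,183.5),(215,166),(249,210),(200.5,229)]]);print(P.round(4),P.mean(0))
for i,j in((3,0),(2,1)): d=P[j]-P[i]; print('ly',np.linalg.norm(d),np.degrees(np.arctan2(-d[0],d[1])))
for i,j in((0,1),(3,2)): d=P[j]-P[i]; print('lx',np.linalg.norm(d),np.degrees(np.arctan2(d[1],d[0])))
```

```text
(array([ 0.4343511 , -0.26879541,  0.02131108]), np.float64(0.002633327100389536))
[ 0.43032774 -0.27378529  0.03      ] [ 0.44612242 -0.26285392  0.03      ]
(array([ 0.52096971, -0.35931297,  0.02106059]), np.float64(0.001681484279965207))
[ 0.51604408 -0.36323216  0.03      ] [ 0.5326701  -0.35265294  0.03      ]
(array([0.51685365, 0.33015604, 0.02754089]), np.float64(0.001201150505139514))
[0.51540633 0.3270556  0.03      ] [0.51958559 0.33039227 0.03      ]
[[0.4649 0.4398 0.016 ]
 [0.6105 0.4079 0.016 ]
 [0.5637 0.2003 0.016 ]
 [0.4247 0.2325 0.016 ]] [0.51596354 0.32010396 0.016     ]
ly 0.2111840173404414 -10.980033071196399
ly 0.2128178130221583 -12.69490325668616
lx 0.14903571636951954 -12.375874045514514
lx 0.14271641299686552 -13.055637360510115
```

{"api": "drive_tool", "payload": {
  "offset": [
    [-1,-0.4,0],
    [-1,-0.4,0],
    [-1,-0.4,0],
    [-1,-0.4,0],
    [-1,-0.4,0],
    [-1,-0.4,0],
    [-1,-0.4,0],
    [-1,-0.4,0],
    [-1,-0.4,0],
    [-1,-0.4,0],
    [-1,-0.4,0],
    [-1,-0.4,0],
    [0,-0.35,0],
    [0,0,0],
    [0,0,0]
  ],
  "delta_rot": [
    [0,0,0],
    [0,0,0],
    [0,0,0],
    [0,0,0],
    [0,0,0],
    [0,0,0],
    [0,0,0],
    [0,0,0],
    [0,0,0],
    [0,0,0],
    [0,0,0],
    [0,0,0],
    [0,0,0],
    [0,0,0],
    [0,0,0]
  ],
  "grip": 1
}}

```text
time: 2.02
eef_pos: [0.5214, -0.3584, 0.2226]
tool_rot: [-0.0, 0.706, 0.708, 0.0]
force: [-0.5, -0.1, 0.5]
width: 0.0879
grasp_force: 0.0
```

```bash
cat >> h.py <<'E'
def bottles(names=('side','scene','wrist'),z=.026):
    for n in names:
        im,m=snap(n)
        for c,st in blobs(amber(im),40):
            p=onz(m,*c,z,n=='wrist')
            if .3<p[0]<.8 and -.6<p[1]<.3: print(n,c,st[2:],p.round(4)[:2])
def st():
    s=r.state(); print('t',round(s['time'],2),'p',s['eef_pos'].round(4),'rv',(q(s['tool_rot']).as_matrix()[:,:2].round(3)).tolist(),'w',round(s['width'],4),'g',s['grasp_force'],'F',s['force'].round(1))
E
python3 - <<'E'
from h import *
st(); bottles(); snap('wrist','w1.png')
E
```

```text
t 2.02 p [ 0.5214 -0.3584  0.2226] rv [[-0.002, 1.0], [1.0, 0.002], [0.001, 0.0]] w 0.0879 g 0.0 F [-0.5 -0.1  0.5]
side [340.9 342.4] [16, 21, 215] [ 0.4324 -0.2724]
side [396.9 344.6] [18, 21, 220] [ 0.5189 -0.3626]
scene [265.3 213.3] [11, 15, 137] [ 0.4404 -0.2654]
scene [228.  224.6] [12, 17, 147] [ 0.5272 -0.3553]
wrist [235.8 133.6] [34, 37, 296] [ 0.4379 -0.2708]
wrist [318.3 207.8] [19, 8, 51] [ 0.518  -0.3451]
wrist [336.  221.8] [17, 34, 130] [ 0.5355 -0.3592]
```

View pics/w1.png

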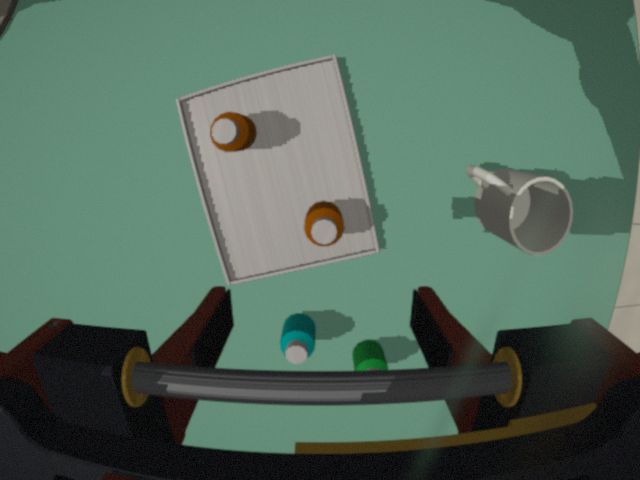

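The bottles show their cap tops at (226,131) and (324,232). The teal and green look-alikes lie outside the tray at (297,340) and (370,357).

Run:
```python
from h import *
m=r.camera_model('wrist')
for u in [(226,131),(324,232)]: print(onz(m,*u,.066,True).round(4))
for u in [(324,222),(233,131)]: print(onz(m,*u,.03,True).round(4))
```

```text
[ 0.4381 -0.2699  0.066 ]
[ 0.523  -0.3605  0.066 ]
[ 0.5233 -0.3591  0.03  ]
[ 0.4359 -0.2688  0.03  ]
```

{"api": "drive_tool", "payload": {
  "offset": [
    [-0.05,0.03,0.96],
    [0,0,0.96],
    [0,0,0.96],
    [0,0,0.96],
    [0,0,0.96],
    [0,0,0.96],
    [0,0,0.96],
    [0,0,0],
    [0,0,0],
    [0,0,0]
  ],
  "delta_rot": [
    [0,0,0],
    [0,0,0],
    [0,0,0],
    [0,0,0],
    [0,0,0],
    [0,0,0],
    [0,0,0],
    [0,0,0],
    [0,0,0],
    [0,0,0]
  ],
  "grip": 1
}}

```text
time: 3.48
eef_pos: [0.5224, -0.362, 0.0226]
tool_rot: [0.001, 0.707, 0.707, 0.0]
force: [-0.8, -0.1, -0.7]
width: 0.0879
grasp_force: 0.0
```

{"api": "drive_tool", "payload": {
  "offset": [
    [0,0,0],
    [0,0,0],
    [0,0,0],
    [0,0,0],
    [0,0,0],
    [0,0,0]
  ],
  "delta_rot": [
    [0,0,0],
    [0,0,0],
    [0,0,0],
    [0,0,0],
    [0,0,0],
    [0,0,0]
  ],
  "grip": 0,
  "newtons": 15
}}

```text
time: 4.22
eef_pos: [0.5215, -0.3615, 0.021]
tool_rot: [0.0, 0.707, 0.707, 0.0]
force: [1.2, 1.4, -0.7]
width: 0.0378
grasp_force: 15.0
```

{"api": "drive_tool", "payload": {
  "offset": [
    [0,0,-1],
    [0,0,-1],
    [0,0,-1],
    [0,0,-1],
    [0,0,-1],
    [0.95,0.18,0],
    [0.95,0.18,0],
    [0.95,0.18,0],
    [0.95,0.18,0],
    [0.95,0.18,0],
    [0.95,0.18,0],
    [0.95,0.18,0],
    [0.95,0.18,0],
    [0.95,0.18,0],
    [0.95,0.18,0],
    [0.95,0.18,0],
    [0.95,0.18,0],
    [0.95,0.18,0],
    [0.95,0.18,0],
    [0.95,0.18,0]
  ],
  "delta_rot": [
    [0,0,0],
    [0,0,0],
    [0,0,0],
    [0,0,0],
    [0,0,0],
    [0,0,0],
    [0,0,0],
    [0,0,0],
    [0,0,0],
    [0,0,0],
    [0,0,0],
    [0,0,0],
    [0,0,0],
    [0,0,0],
    [0,0,0],
    [0,0,0],
    [0,0,0],
    [0,0,0],
    [0,0,0],
    [0,0,0]
  ]
}}

```text
time: 6.72
eef_pos: [0.6022, 0.0668, 0.1708]
tool_rot: [-0.0, 0.707, 0.707, -0.0]
force: [-0.2, 0.6, -0.8]
width: 0.0379
grasp_force: 15.0
```

{"api": "drive_tool", "payload": {
  "offset": [
    [0,0,0],
    [0,0,0],
    [0,0,0]
  ],
  "delta_rot": [
    [0,0,0],
    [0,0,0],
    [0,0,0]
  ]
}}

```text
time: 7.1
eef_pos: [0.6023, 0.0642, 0.171]
tool_rot: [0.0, 0.708, 0.706, -0.0]
force: [0.6, -0.5, -0.6]
width: 0.0375
grasp_force: 15.0
```

Run:
```python
from h import *
st(); bottles(('side','scene')); snap('wrist','w2.png')
```

```text
t 7.1 p [0.6023 0.0642 0.171 ] rv [[0.002, 1.0], [1.0, -0.002], [-0.001, -0.0]] w 0.0375 g 14.999527037143707 F [ 0.6 -0.5 -0.6]
side [294.7 185. ] [14, 21, 126] [0.7156 0.1814]
side [340.8 342.3] [16, 21, 216] [ 0.4324 -0.2721]
scene [265.3 213.3] [11, 15, 137] [ 0.4404 -0.2654]
scene [366.4 216.2] [13, 18, 96] [0.382  0.0453]
```

View pics/w2.png

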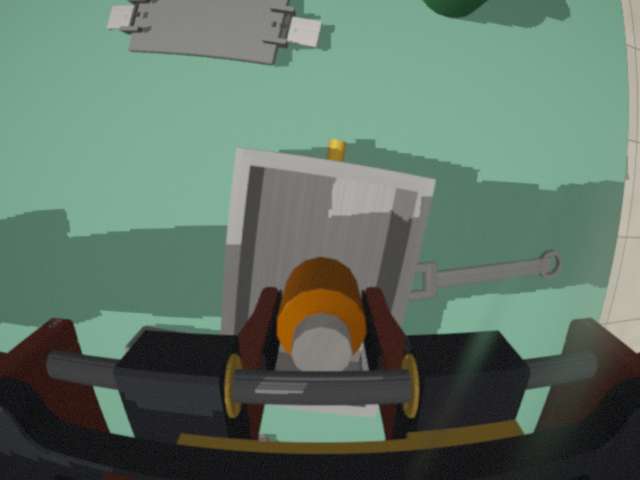

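The bottle is held upright between the fingers, and the chamber's far rim corners are at (237,150) and (435,180).

{"api": "drive_tool", "payload": {
  "offset": [
    [0.13,0.05,0.98],
    [0,0,0.98],
    [0,0,0.98],
    [0,0,0.98],
    [0,0,0.98],
    [0,0,0],
    [0,0,0],
    [0,0,0]
  ],
  "delta_rot": [
    [0,0,0],
    [0,0,0],
    [0,0,0],
    [0,0,0],
    [0,0,0],
    [0,0,0],
    [0,0,0],
    [0,0,0]
  ]
}}

```text
time: 8.25
eef_pos: [0.6045, 0.0699, 0.0252]
tool_rot: [0.0, 0.707, 0.707, 0.001]
force: [-0.0, -0.2, -0.3]
width: 0.0377
grasp_force: 15.0
```

{"api": "drive_tool", "payload": {
  "offset": [
    [0,0,0],
    [0,0,0],
    [0,0,0],
    [0,0,0]
  ],
  "delta_rot": [
    [0,0,0],
    [0,0,0],
    [0,0,0],
    [0,0,0]
  ],
  "grip": 0.68
}}

```text
time: 8.75
eef_pos: [0.6039, 0.0699, 0.0241]
tool_rot: [0.0, 0.707, 0.707, 0.0]
force: [-0.0, 0.3, 1.0]
width: 0.0593
grasp_force: 0.0
```

{"api": "drive_tool", "payload": {
  "offset": [
    [0,0,-0.5],
    [0,0,-1],
    [0,0,-1],
    [0,0,-1],
    [0,0,-1],
    [0,0,-1],
    [0,0,0],
    [0,0,0]
  ],
  "delta_rot": [
    [0,0,0],
    [0,0,0],
    [0,0,0],
    [0,0,0],
    [0,0,0],
    [0,0,0],
    [0,0,0],
    [0,0,0]
  ]
}}

```text
time: 9.75
eef_pos: [0.6035, 0.0698, 0.1888]
tool_rot: [-0.0, 0.707, 0.707, -0.0]
force: [-0.8, 0.2, -0.2]
width: 0.0598
grasp_force: 0.0
```

Run:
```python
from h import *
st(); bottles(('side','scene'));snap('wrist','w3.png')
m=r.camera_model('wrist'); print(proj(m,(.604,.069,.068),True))
```

```text
t 9.75 p [0.6035 0.0698 0.1888] rv [[-0.0, 1.0], [1.0, 0.0], [-0.0, -0.0]] w 0.0598 g 0.0 F [-0.8  0.2 -0.2]
side [291.7 225.7] [13, 18, 161] [0.6008 0.0702]
side [340.8 342.4] [16, 21, 208] [ 0.4322 -0.2722]
scene [265.3 213.4] [11, 15, 137] [ 0.4409 -0.2652]
scene [363.8 255.8] [13, 8, 58] [0.5828 0.0726]
[323.37871009 242.1928322 ]
```

{"api": "drive_tool", "payload": {
  "offset": [
    [-0.94,-0.46,0],
    [-0.94,-0.46,0],
    [-0.94,-0.46,0],
    [-0.94,-0.46,0],
    [-0.94,-0.46,0],
    [-0.94,-0.46,0],
    [-0.94,-0.46,0],
    [-0.94,-0.46,0],
    [-0.94,-0.46,0],
    [-0.94,-0.46,0],
    [-0.94,-0.46,0],
    [-0.94,-0.46,0],
    [0,0,0],
    [0,0,0],
    [0,0,0]
  ],
  "delta_rot": [
    [0,0,0],
    [0,0,0],
    [0,0,0],
    [0,0,0],
    [0,0,0],
    [0,0,0],
    [0,0,0],
    [0,0,0],
    [0,0,0],
    [0,0,0],
    [0,0,0],
    [0,0,0],
    [0,0,0],
    [0,0,0],
    [0,0,0]
  ],
  "grip": 1
}}

```text
time: 11.78
eef_pos: [0.4389, -0.2672, 0.1888]
tool_rot: [-0.0, 0.706, 0.708, 0.0]
force: [-0.1, -1.6, 0.3]
width: 0.088
grasp_force: 0.0
```

Run:
```python
from h import *
st(); bottles()
```

```text
t 11.78 p [ 0.4389 -0.2672  0.1888] rv [[-0.002, 1.0], [1.0, 0.002], [0.001, -0.0]] w 0.088 g 0.0 F [-0.1 -1.6  0.3]
side [291.7 225.7] [13, 18, 160] [0.6008 0.0702]
side [340.9 342.5] [16, 21, 217] [ 0.4322 -0.2726]
scene [265.4 213.3] [11, 15, 135] [ 0.4403 -0.2651]
scene [363.8 255.7] [13, 8, 55] [0.5824 0.0726]
wrist [310.4 216.6] [23, 14, 72] [ 0.4285 -0.2562]
wrist [329.3 230.6] [36, 38, 185] [ 0.4455 -0.269 ]
```

Not disturbed. Going down onto it.

{"api": "drive_tool", "payload": {
  "offset": [
    [-0.05,-0.05,0.93],
    [0,0,0.93],
    [0,0,0.93],
    [0,0,0.93],
    [0,0,0.93],
    [0,0,0.93],
    [0,0,0],
    [0,0,0],
    [0,0,0]
  ],
  "delta_rot": [
    [0,0,0],
    [0,0,0],
    [0,0,0],
    [0,0,0],
    [0,0,0],
    [0,0,0],
    [0,0,0],
    [0,0,0],
    [0,0,0]
  ]
}}

```text
time: 13.05
eef_pos: [0.4377, -0.2704, 0.0228]
tool_rot: [0.001, 0.707, 0.707, 0.0]
force: [-0.4, -0.6, 0.1]
width: 0.088
grasp_force: 0.0
```

{"api": "drive_tool", "payload": {
  "offset": [
    [0,0,0],
    [0,0,0],
    [0,0,0],
    [0,0,0],
    [0,0,0],
    [0,0,0]
  ],
  "delta_rot": [
    [0,0,0],
    [0,0,0],
    [0,0,0],
    [0,0,0],
    [0,0,0],
    [0,0,0]
  ],
  "grip": 0,
  "newtons": 15
}}

```text
time: 13.8
eef_pos: [0.4368, -0.2699, 0.0216]
tool_rot: [-0.0, 0.707, 0.707, 0.0]
force: [0.1, 0.4, 0.4]
width: 0.038
grasp_force: 15.0
```

{"api": "drive_tool", "payload": {
  "offset": [
    [0,0,-1],
    [0,0,-1],
    [0,0,-1],
    [0,0,-1],
    [0,0,-1],
    [0.93,0.57,0],
    [0.93,0.57,0],
    [0.93,0.57,0],
    [0.93,0.57,0],
    [0.93,0.57,0],
    [0.93,0.57,0],
    [0.93,0.57,0],
    [0.93,0.57,0],
    [0.93,0.57,0],
    [0,0,0],
    [0,0,0],
    [0,0,0]
  ],
  "delta_rot": [
    [0,0,0],
    [0,0,0],
    [0,0,0],
    [0,0,0],
    [0,0,0],
    [0,0,0],
    [0,0,0],
    [0,0,0],
    [0,0,0],
    [0,0,0],
    [0,0,0],
    [0,0,0],
    [0,0,0],
    [0,0,0],
    [0,0,0],
    [0,0,0],
    [0,0,0]
  ]
}}

```text
time: 15.92
eef_pos: [0.5901, -0.0203, 0.1716]
tool_rot: [0.0, 0.708, 0.706, -0.0]
force: [0.3, -0.9, -1.8]
width: 0.0377
grasp_force: 15.0
```

Run:
```python
from h import *
st(); bottles(('side','scene'))
```

```text
t 15.93 p [ 0.5901 -0.0203  0.1716] rv [[0.002, 1.0], [1.0, -0.002], [-0.001, -0.001]] w 0.0377 g 14.99989628791809 F [ 0.3 -0.9 -1.8]
side [316.  205.6] [13, 21, 136] [0.7008 0.081 ]
side [291.7 225.7] [13, 18, 159] [0.6008 0.0702]
scene [334.6 209.8] [13, 18, 99] [ 0.3693 -0.0587]
scene [363.8 255.7] [13, 8, 57] [0.5824 0.0726]
```

{"api": "drive_tool", "payload": {
  "offset": [
    [0,0,0.98],
    [0,0,0.98],
    [0,0,0.98],
    [0,0,0.98],
    [0,0,0.98],
    [0,0,0],
    [0,0,0],
    [0,0,0]
  ],
  "delta_rot": [
    [0,0,0],
    [0,0,0],
    [0,0,0],
    [0,0,0],
    [0,0,0],
    [0,0,0],
    [0,0,0],
    [0,0,0]
  ]
}}

```text
time: 17.02
eef_pos: [0.5912, -0.019, 0.0258]
tool_rot: [0.0, 0.707, 0.707, 0.001]
force: [-0.3, 0.0, -1.7]
width: 0.0375
grasp_force: 15.0
```

{"api": "drive_tool", "payload": {
  "offset": [
    [0,0,0],
    [0,0,0],
    [0,0,0],
    [0,0,0]
  ],
  "delta_rot": [
    [0,0,0],
    [0,0,0],
    [0,0,0],
    [0,0,0]
  ],
  "grip": 0.68
}}

```text
time: 17.52
eef_pos: [0.5907, -0.0189, 0.0247]
tool_rot: [0.0, 0.707, 0.707, 0.0]
force: [0.2, -0.8, -0.1]
width: 0.0598
grasp_force: 0.0
```

{"api": "drive_tool", "payload": {
  "offset": [
    [0,0,-0.5],
    [0,0,-1],
    [0,0,-1],
    [0,0,-1],
    [0,0,-1],
    [0,0,-1],
    [-1,0,-1],
    [-1,0,-1],
    [0,0,0],
    [0,0,0],
    [0,0,0]
  ],
  "delta_rot": [
    [0,0,0],
    [0,0,0],
    [0,0,0],
    [0,0,0],
    [0,0,0],
    [0,0,0],
    [0,0,0],
    [0,0,0],
    [0,0,0],
    [0,0,0],
    [0,0,0]
  ]
}}

```text
time: 18.9
eef_pos: [0.5901, -0.0773, 0.2486]
tool_rot: [-0.001, 0.706, 0.708, -0.0]
force: [-0.2, 0.4, 0.1]
width: 0.0594
grasp_force: 0.0
```

Run:
```python
from h import *
st(); bottles(('side','scene'));snap('wrist','w4.png')
```

```text
t 18.9 p [ 0.5901 -0.0773  0.2486] rv [[-0.002, 1.0], [1.0, 0.002], [0.001, -0.002]] w 0.0594 g 0.0 F [-0.2  0.4  0.1]
side [291.8 225.5] [13, 18, 162] [0.6015 0.0705]
side [311.4 243.8] [14, 16, 112] [ 0.5934 -0.0118]
scene [333.2 248.2] [13, 7, 49] [ 0.5685 -0.0181]
scene [364.  255.7] [13, 8, 55] [0.5823 0.0731]
```

View pics/w4.png

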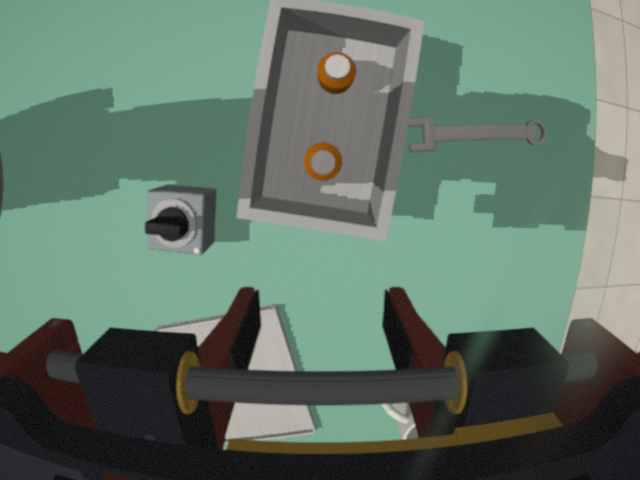

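Both bottles stand in the chamber, with caps at (338,67) and (323,160). The knob bar is at (165,227) on the box, and the chamber rim's near corners are at (237,218) and (387,240).

{"api": "drive_tool", "payload": {
  "offset": [
    [1,0,0],
    [1,0,0],
    [0.5,0,0],
    [0,0,0],
    [0,0,0]
  ],
  "delta_rot": [
    [0,0,0],
    [0,0,0],
    [0,0,0],
    [0,0,0],
    [0,0,0]
  ],
  "grip": 1
}}

```text
time: 19.68
eef_pos: [0.5907, -0.0053, 0.2496]
tool_rot: [0.0, 0.708, 0.707, -0.0]
force: [-0.0, -0.4, -0.2]
width: 0.0879
grasp_force: 0.0
```

```bash
cat >> h.py <<'E'
def rect(im,m,z,seed,smax=60,k=9,fish=True):
    h=cv2.cvtColor(im,cv2.COLOR_RGB2HSV); o=(((h[...,1]<smax)&(h[...,2]>45))*255).astype(np.uint8)
    o=cv2.morphologyEx(o,cv2.MORPH_OPEN,np.ones((k,k)))
    cs=cv2.findContours(o,cv2.RETR_EXTERNAL,cv2.CHAIN_APPROX_NONE)[0]
    c=[c for c in cs if cv2.pointPolygonTest(c,seed,False)>=0][0][:,0]
    P=np.array([onz(m,*p,z,fish)[:2] for p in c])*1000
    return o,P,cv2.minAreaRect(P.astype(np.float32))
E
python3 - <<'E'
from h import *
st(); im,m=snap('wrist','w5.png')
sd=tuple(map(float,proj(m,(.597,.025,.08),True))); print(sd)
h=cv2.cvtColor(im,cv2.COLOR_RGB2HSV)
print(h[200,150],[h[int(proj(m,p,True)[1]),int(proj(m,p,True)[0])].tolist() for p in((.53,.03,.08),(.66,.02,.08),(.61,.125,.08))])
for sm in (50,70,90):
  for k in (5,9):
    try: print(sm,k,rect(im,m,.08,sd,sm,k)[2])
    except Exception as e: print(sm,k,e)
E
```

```text
t 19.68 p [ 0.5907 -0.0053  0.2496] rv [[0.001, 1.0], [1.0, -0.001], [-0.001, -0.0]] w 0.0879 g 0.0 F [-0.  -0.4 -0.2]
(328.8614472212783, 194.28966406215636)
[ 75  74 120] [[30, 9, 116], [18, 11, 113], [12, 8, 165]]
50 5 ((666.6964111328125, 13.645622253417969), (212.65025329589844, 284.5227966308594), 80.89368438720703)
50 9 ((660.5242919921875, 14.647918701171875), (212.63726806640625, 271.9928894042969), 80.90238952636719)
70 5 ((666.207763671875, 13.635902404785156), (217.12380981445312, 288.32421875), 81.11090087890625)
70 9 ((660.8250732421875, 14.415565490722656), (216.69667053222656, 275.310546875), 81.27789306640625)
90 5 ((585.4600219726562, -4.480804443359375), (589.6201782226562, 944.0416259765625), 89.67173767089844)
90 9 ((585.4600219726562, -4.480804443359375), (589.6201782226562, 944.0416259765625), 89.67173767089844)
```

```bash
cat >> h.py <<'E'
def fitrect(P,c,yaw,hx,hy,tol=10,it=3):
    """P mm contour pts; refine centre (mm) and yaw (deg) by Huber line fits to four edges"""
    for _ in range(it):
        a=np.radians(yaw); B=np.array([[np.cos(a),np.sin(a)],[-np.sin(a),np.cos(a)]])
        L=(P-c)@B.T; off=[];ang=[]
        for ax,h_,o_ in((0,hx,hy),(1,hy,hx)):
            e=[]
            for s in(1,-1):
                k=(abs(L[:,ax]-s*h_)<tol)&(abs(L[:,1-ax])<o_*.9)
                vx,vy,x0,y0=cv2.fitLine(L[k].astype(np.float32),cv2.DIST_HUBER,0,.01,.01).ravel()
                if ax==0: g=vx/vy; e.append(x0-g*y0); ang.append(-np.degrees(g))
                else: g=vy/vx; e.append(y0-g*x0); ang.append(np.degrees(g))
            off.append(sum(e)/2); print('size',round(e[0]-e[1],1),end=' ')
        c=c+np.array(off)@B; yaw+=np.median(ang); tol=max(5,tol*.7)
    print('ang',np.round(ang,2)); return c,yaw
E
python3 - <<'E'
from h import *
im=cv2.cvtColor(cv2.imread('pics/w5.png'),cv2.COLOR_BGR2RGB); m=r.camera_model('wrist')
sd=tuple(map(float,proj(m,(.597,.025,.08),True)))
for sm in(50,70): print(fitrect(rect(im,m,.08,sd,sm,5)[1],np.array([597,25.]),-9.2,70,105))
E
```

```text
size 140.7 size 211.0 size 140.7 size 211.0 size 140.6 size 211.0 ang [-0.04  0.02  0.07 -0.02]
(array([596.43276627,  24.79349597]), np.float32(-9.036021))
size 142.8 size 214.1 size 142.7 size 214.1 size 142.7 size 214.1 ang [ 0.13  0.38 -0.18 -0.31]
(array([596.28894708,  24.41411738]), np.float32(-9.04974))
```

Run:
```python
from h import *
s=r.camera_model('side'); c=r.camera_model('scene')
print(tri(ray(s,268.5,155),ray(c,446,290)), onz(s,268.5,155,.07),onz(c,446,290,.07))
```

```text
(array([0.72033775, 0.29778927, 0.0628042 ]), np.float64(0.0038225860188861372)) [0.71460071 0.28857418 0.07      ] [0.7271423  0.29885192 0.07      ]
```

{"api": "drive_tool", "payload": {
  "offset": [
    [1,-0.25,0],
    [1,-0.25,0],
    [1,-0.25,0],
    [1,-0.25,0],
    [1,-0.25,0],
    [1,-0.25,0],
    [1,-0.25,0],
    [1,-0.25,0],
    [1,-0.25,0],
    [0.4,-0.25,0],
    [0,0,0],
    [0,0,0],
    [0,0,0]
  ],
  "delta_rot": [
    [0,0,0],
    [0,0,0],
    [0,0,0],
    [0,0,0],
    [0,0,0],
    [0,0,0],
    [0,0,0],
    [0,0,0],
    [0,0,0],
    [0,0,0],
    [0,0,0],
    [0,0,0],
    [0,0,0]
  ]
}}

```text
time: 21.35
eef_pos: [0.5164, 0.2766, 0.2497]
tool_rot: [0.0, 0.708, 0.706, -0.0]
force: [-0.0, 0.7, 0.0]
width: 0.0877
grasp_force: 0.0
```

Run:
```python
from h import *
st(); im,m=snap('wrist','w6.png')
sd=tuple(map(float,proj(m,(.495,.34,.016),True))); print(sd)
for sm in(50,70):
  try: print(fitrect(rect(im,m,.016,sd,sm,5)[1],np.array([516,321.]),-12.,71,105))
  except Exception as e: print(e)
```

```text
t 21.35 p [0.5164 0.2766 0.2497] rv [[0.002, 1.0], [1.0, -0.002], [-0.0, 0.0]] w 0.0877 g 0.0 F [-0.   0.7  0. ]
(301.39113010919067, 155.63991010510185)
size 141.5 size 208.6 size 141.3 size 208.7 size 141.2 size 208.6 ang [ 0.07  0.06 -0.07  0.02]
(array([513.20387176, 327.99290581]), np.float32(-11.972946))
size 143.8 size 210.9 size 143.2 size 210.9 size 143.3 size 210.9 ang [ 0.02  0.05 -0.04  0.05]
(array([513.02690296, 327.9003994 ]), np.float32(-11.979817))
```

View pics/w6.png

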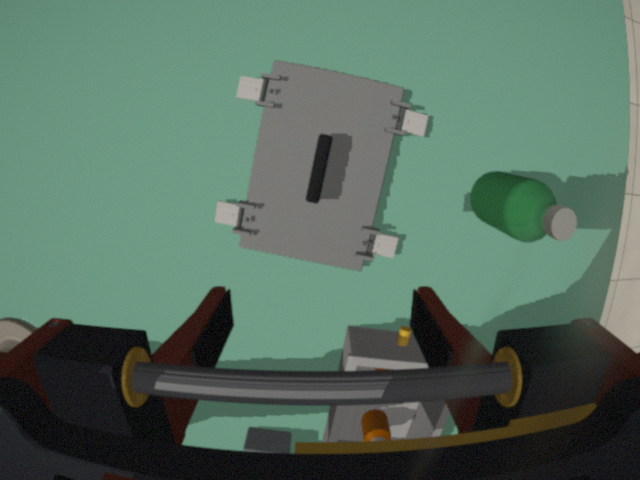

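The lid is seen whole, with its handle bar centred at (320,168), four open clips, and the drink bottle well clear at (525,207).

{"api": "drive_tool", "payload": {
  "offset": [
    [0.85,-0.05,0],
    [0.86,-0.06,0],
    [0,0,0],
    [0,0,0],
    [0,0,0],
    [0,0,0],
    [0,0,0]
  ],
  "delta_rot": [
    [0,0,0],
    [0,0,0],
    [0,0,1],
    [0,0,1],
    [0,0,0.98],
    [0,0,0],
    [0,0,0]
  ],
  "grip": 0.5
}}

```text
time: 22.28
eef_pos: [0.5126, 0.3291, 0.2497]
tool_rot: [0.0, 0.776, 0.63, -0.0]
force: [0.5, -0.6, 0.2]
width: 0.0442
grasp_force: 0.0
```

Run:
```python
from h import *
st(); im,m=snap('wrist')
b=im.max(2)<45; b[260:]=0; b[:, :150]=0
for c,s_ in blobs(b,100): print(c,s_,onz(m,*c,.042,True).round(4))
R_=q(r.state()['tool_rot']).as_matrix(); print(np.degrees(np.arctan2(R_[1,1],R_[0,1])))
```

```text
t 22.27 p [0.5126 0.3291 0.2497] rv [[0.206, 0.979], [0.979, -0.206], [-0.0, 0.0]] w 0.0442 g 0.0 F [ 0.5 -0.6  0.2]
[322.6 217.6] [317, 185, 13, 67, 795] [0.5138 0.3302 0.042 ]
-11.877732612766444
```

{"api": "drive_tool", "payload": {
  "offset": [
    [0,0,0.96],
    [0,0,0.96],
    [0,0,0.96],
    [0,0,0.96],
    [0,0,0.96],
    [0,0,0.96],
    [0,0,0.96],
    [0,0,0.93],
    [0,0,0],
    [0,0,0],
    [0,0,0],
    [0,0,0]
  ],
  "delta_rot": [
    [0,0,0],
    [0,0,0],
    [0,0,0],
    [0,0,0],
    [0,0,0],
    [0,0,0],
    [0,0,0],
    [0,0,0],
    [0,0,0],
    [0,0,0],
    [0,0,0],
    [0,0,0]
  ]
}}

```text
time: 23.82
eef_pos: [0.5128, 0.3296, 0.021]
tool_rot: [0.0, 0.777, 0.63, 0.001]
force: [0.0, 0.1, 0.1]
width: 0.0441
grasp_force: 0.0
```

{"api": "drive_tool", "payload": {
  "offset": [
    [0,0,0],
    [0,0,0],
    [0,0,0],
    [0,0,0],
    [0,0,0],
    [0,0,0]
  ],
  "delta_rot": [
    [0,0,0],
    [0,0,0],
    [0,0,0],
    [0,0,0],
    [0,0,0],
    [0,0,0]
  ],
  "grip": 0,
  "newtons": 55
}}

```text
time: 24.58
eef_pos: [0.5129, 0.3293, 0.0202]
tool_rot: [0.0, 0.777, 0.63, 0.0]
force: [2.6, -0.9, -1.4]
width: 0.0135
grasp_force: 55.0
```

{"api": "drive_tool", "payload": {
  "offset": [
    [0,0,-0.3],
    [0,0,-0.6],
    [0,0,-1],
    [0,0,-1],
    [0,0,-1],
    [0,0,-1],
    [0,0,-1],
    [0,0,0],
    [0,0,0],
    [0,0,0],
    [0,0,0]
  ],
  "delta_rot": [
    [0,0,0],
    [0,0,0],
    [0,0,0],
    [0,0,0],
    [0,0,0],
    [0,0,0],
    [0,0,0],
    [0,0,0],
    [0,0,0],
    [0,0,0],
    [0,0,0]
  ]
}}

```text
time: 25.95
eef_pos: [0.5119, 0.329, 0.1959]
tool_rot: [-0.0, 0.777, 0.63, -0.001]
force: [0.5, 0.0, -7.5]
width: 0.0131
grasp_force: 55.0
```

Run:
```python
from h import *
st(); im,m=snap('wrist','w7.png'); snap('scene','s7.png')
R_=q(r.state()['tool_rot']).as_matrix(); print(np.degrees(np.arctan2(R_[1,1],R_[0,1])),R_[:,2])
```

```text
t 25.95 p [0.5119 0.329  0.1959] rv [[0.206, 0.978], [0.978, -0.206], [-0.002, -0.001]] w 0.0131 g 54.99757468700409 F [ 0.5  0.  -7.5]
-11.918557222416448 [-9.72783116e-04 -7.18408055e-04 -9.99999269e-01]
```

View pics/w7.png

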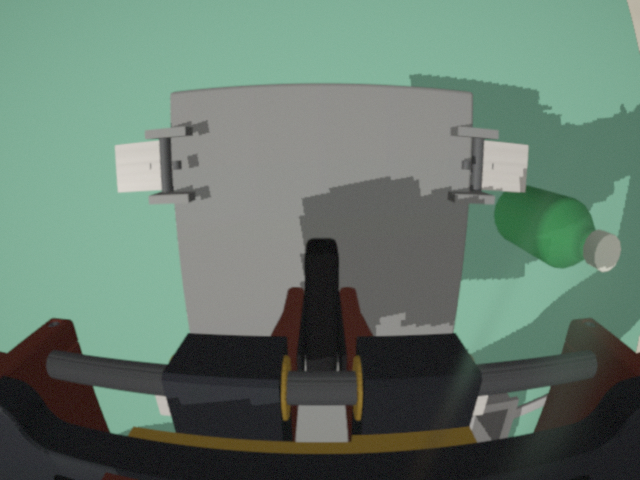

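Run:
```python
from h import *
m=r.camera_model('wrist'); s=r.state(); p=s['eef_pos']; Rt=q(s['tool_rot'])
for u in [(171,92),(471,92),(321,85),(190,325),(458,325)]: print(u,(Rt.inv().apply(onz(m,*u,p[2]-.0042,True)-p)*1000).round(1))
# target
c=np.array([.5964,.0247]); d=np.append(c-p[:2],0); print('d tool units',Rt.inv().apply(d)/.03, 'world',d)
```

```text
(171, 92) [103.5 -70.3   4.2]
(471, 92) [103.4  69.4   4.1]
(321, 85) [102.6  -0.4   4.1]
(190, 325) [-14.7 -69.9   4.3]
(458, 325) [-14.8  72.5   4.2]
d tool units [-9.35208269e+00  4.84358404e+00  4.56105117e-03] world [ 0.08423298 -0.30452324  0.        ]
```

Lid is level and square in the hand, with far corners at (171,92) and (471,92). Its centre is about 1.5 mm behind the TCP along tool x. Carrying it over the chamber.

{"api": "drive_tool", "payload": {
  "offset": [
    [-0.4,0.2,0],
    [-0.75,0.39,0],
    [-0.75,0.39,0],
    [-0.75,0.39,0],
    [-0.75,0.39,0],
    [-0.75,0.39,0],
    [-0.75,0.39,0],
    [-0.75,0.39,0],
    [-0.75,0.39,0],
    [-0.75,0.39,0],
    [-0.75,0.39,0],
    [-0.75,0.39,0],
    [-0.65,0.35,0],
    [0,0,0],
    [0,0,0],
    [0,0,0],
    [0,0,0]
  ],
  "delta_rot": [
    [0,0,0],
    [0,0,0],
    [0,0,0],
    [0,0,0],
    [0,0,0],
    [0,0,0],
    [0,0,0],
    [0,0,0],
    [0,0,0],
    [0,0,0],
    [0,0,0],
    [0,0,0],
    [0,0,0],
    [0,0,-0.72],
    [0,0,0],
    [0,0,0],
    [0,0,0]
  ]
}}

```text
time: 28.18
eef_pos: [0.5968, 0.0267, 0.1972]
tool_rot: [-0.0, 0.761, 0.649, 0.0]
force: [-0.3, -0.3, -7.6]
width: 0.0135
grasp_force: 55.0
```

```bash
cat >> h.py <<'E'
C=np.array([.5964,.0247]); YAW=np.radians(-9.04)
def rel(off=(0,0)):
    s=r.state(); p=s['eef_pos']; Rt=q(s['tool_rot']); M=Rt.as_matrix()
    t=C+off[0]*np.array([np.cos(YAW),np.sin(YAW)])+off[1]*np.array([-np.sin(YAW),np.cos(YAW)])
    print('to target tool mm',(Rt.inv().apply(np.append(t-p[:2],0))*1000).round(2),'yaw',np.degrees(np.arctan2(M[1,1],M[0,1])).round(2),'z',p[2].round(4),'tilt',M[:2,2].round(4))
E
python3 - <<'E'
from h import *
st(); rel((0,.0015)); snap('side','sd8.png')
m=r.camera_model('side')
E
```

```text
t 28.18 p [0.5968 0.0267 0.1972] rv [[0.157, 0.988], [0.988, -0.157], [0.0, -0.0]] w 0.0135 g 54.997615814208984 F [-0.3 -0.3 -7.6]
to target tool mm [-0.5  -0.05 -0.  ] yaw -9.04 z 0.1972 tilt [-0.      0.0001]
```

{"api": "drive_tool", "payload": {
  "offset": [
    [0,0,0.7],
    [0,0,0.8],
    [0,0,0.8],
    [0,0,0.7],
    [0,0,0],
    [0,0,0],
    [0,0,0]
  ],
  "delta_rot": [
    [0,0,0],
    [0,0,0],
    [0,0,0],
    [0,0,0],
    [0,0,0],
    [0,0,0],
    [0,0,0]
  ]
}}

```text
time: 29.1
eef_pos: [0.5978, 0.0266, 0.1084]
tool_rot: [0.001, 0.761, 0.649, 0.001]
force: [0.0, 0.5, -7.4]
width: 0.0138
grasp_force: 55.0
```

Run:
```python
from h import *
st(); rel((0,.0015)); bottles(('side','scene'))
im=cv2.imread('pics/sd8.png'); snap('scene','s9.png');snap('side','sd9.png')
a=[cv2.resize(cv2.imread('pics/'+f)[y:y+150,x:x+200],None,fx=2,fy=2,interpolation=2) for f,x,y in(('sd9.png',200,130),('s9.png',250,170),)]
b=[cv2.resize(cv2.imread('pics/sd8.png')[130:280,200:400],None,fx=2,fy=2,interpolation=2)]
cv2.imwrite('pics/c9.png',np.vstack([np.hstack(a)]))
```

```text
t 29.1 p [0.5978 0.0266 0.1084] rv [[0.157, 0.988], [0.988, -0.157], [0.001, 0.002]] w 0.0138 g 54.9975460767746 F [ 0.   0.5 -7.4]
to target tool mm [-0.56 -1.1  -0.  ] yaw -9.04 z 0.1084 tilt [0.0022 0.0003]
```

View pics/c9.png

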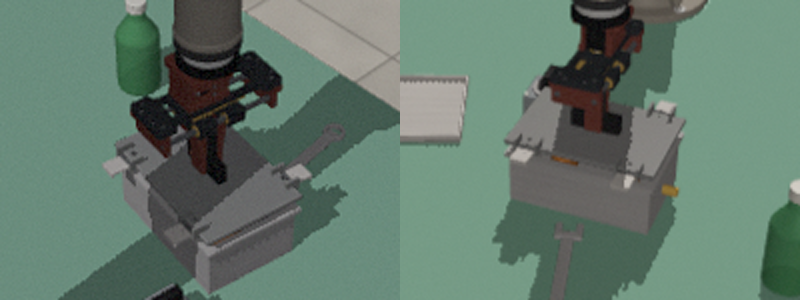

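The lid is hovering squarely above the chamber mouth in both views. Lowering slowly.

{"api": "drive_tool", "payload": {
  "offset": [
    [-0.02,-0.02,0.12],
    [0,0,0.12],
    [0,0,0.12],
    [0,0,0.12],
    [0,0,0.05],
    [0,0,0],
    [0,0,0],
    [0,0,0]
  ],
  "delta_rot": [
    [0,0,0],
    [0,0,0],
    [0,0,0],
    [0,0,0],
    [0,0,0],
    [0,0,0],
    [0,0,0],
    [0,0,0]
  ]
}}

```text
time: 30.3
eef_pos: [0.5962, 0.026, 0.0922]
tool_rot: [0.0, 0.761, 0.649, 0.0]
force: [-3.8, -1.2, 5.3]
width: 0.0136
grasp_force: 55.0
```

Run:
```python
from h import *
st(); rel((0,.0015))
```

```text
t 30.3 p [0.5962 0.026  0.0922] rv [[0.157, 0.988], [0.988, -0.157], [0.0, 0.0]] w 0.0136 g 55.001980662345886 F [-3.8 -1.2  5.3]
to target tool mm [0.29 0.37 0.  ] yaw -9.05 z 0.0922 tilt [0.0002 0.0002]
```

Seated at the expected height. Releasing and rising to check.

{"api": "drive_tool", "payload": {
  "offset": [
    [0,0,0],
    [0,0,0],
    [0,0,0],
    [0,0,0]
  ],
  "delta_rot": [
    [0,0,0],
    [0,0,0],
    [0,0,0],
    [0,0,0]
  ],
  "grip": 0.5,
  "newtons": 20
}}

```text
time: 30.8
eef_pos: [0.5964, 0.0259, 0.0912]
tool_rot: [0.0, 0.761, 0.649, 0.0]
force: [-0.6, 0.1, -0.4]
width: 0.0434
grasp_force: 0.0
```

{"api": "drive_tool", "payload": {
  "offset": [
    [0,0,-0.5],
    [0,0,-1],
    [0,0,-1],
    [0,0,-1],
    [0,0,-1],
    [-1,0,-0.8],
    [0,0,0],
    [0,0,0],
    [0,0,0]
  ],
  "delta_rot": [
    [0,0,0],
    [0,0,0],
    [0,0,0],
    [0,0,0],
    [0,0,0],
    [0,0,0],
    [0,0,0],
    [0,0,0],
    [0,0,0]
  ]
}}

```text
time: 31.92
eef_pos: [0.591, -0.0025, 0.2493]
tool_rot: [-0.001, 0.76, 0.65, -0.001]
force: [0.4, -0.0, -0.4]
width: 0.044
grasp_force: 0.0
```

Run:
```python
from h import *
st(); rel(); im,m=snap('wrist','w10.png')
o,P,_=rect(im,m,.088,tuple(map(float,proj(m,(.57,.05,.088),True))),60,5)
print(fitrect(P,C*1000,-9.04,71,105))
```

```text
t 31.93 p [ 0.591  -0.0025  0.2493] rv [[0.156, 0.988], [0.988, -0.156], [0.0, -0.002]] w 0.044 g 0.0 F [ 0.4 -0.  -0.4]
to target tool mm [27.67  1.16  0.  ] yaw -8.95 z 0.2493 tilt [-0.0017  0.0004]
size 142.5 size 209.9 size 142.1 size 209.9 size 141.4 size 210.0 ang [ 0.34  0.44  0.2  -0.01]
(array([595.55241827,  24.64547201]), np.float32(-9.014043))
```

View pics/w10.png

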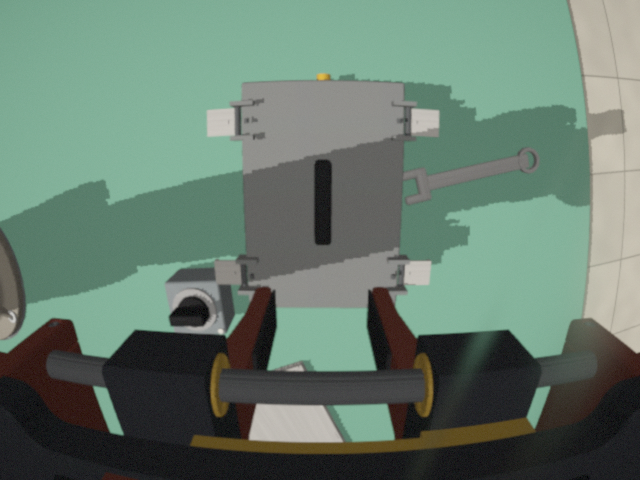

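Lid is seated flat within 1 mm, with clips level at (425,122), (417,271), (230,272) and (222,122). The knob is at (190,315). Pushing clip a first.

{"api": "drive_tool", "payload": {
  "offset": [
    [0.82,0.81,0],
    [0.82,0.81,0],
    [0.82,0.81,0],
    [0.8,0.81,0],
    [0,0,0],
    [0,0,0],
    [0,0,1],
    [0,0,1],
    [0,0,1],
    [0,0,1],
    [0,0,0.9],
    [0,0,0],
    [0,0,0]
  ],
  "delta_rot": [
    [0,0,0],
    [0,0,0],
    [0,0,0],
    [0,0,0],
    [0,0,0],
    [0,0,0],
    [0,0,0],
    [0,0,0],
    [0,0,0],
    [0,0,0],
    [0,0,0],
    [0,0,0],
    [0,0,0]
  ],
  "grip": 0
}}

```text
time: 33.6
eef_pos: [0.7032, 0.0771, 0.1046]
tool_rot: [0.0, 0.761, 0.649, 0.001]
force: [0.7, 0.5, 0.1]
width: 0.0005
grasp_force: 0.0
```

Run:
```python
from h import *
st(); rel((.096,.07))
```

```text
t 33.6 p [0.7032 0.0771 0.1046] rv [[0.158, 0.987], [0.987, -0.158], [0.0, 0.001]] w 0.0005 g 0.0 F [0.7 0.5 0.1]
to target tool mm [ 1.47 -1.29 -0.  ] yaw -9.08 z 0.1046 tilt [0.0014 0.    ]
```

{"api": "drive_tool", "payload": {
  "offset": [
    [0.03,-0.03,0.3],
    [0,0,0.2],
    [0,0,0.2],
    [0,0,0.2],
    [0,0,0.2],
    [0,0,0.2],
    [0,0,0],
    [0,0,0]
  ],
  "delta_rot": [
    [0,0,0],
    [0,0,0],
    [0,0,0],
    [0,0,0],
    [0,0,0],
    [0,0,0],
    [0,0,0],
    [0,0,0]
  ]
}}

```text
time: 34.6
eef_pos: [0.7022, 0.0786, 0.0643]
tool_rot: [0.0, 0.761, 0.649, 0.0]
force: [-0.4, 0.1, -0.0]
width: 0.0006
grasp_force: 0.0
```

{"api": "drive_tool", "payload": {
  "offset": [
    [0,0,-0.8],
    [0,0,-1],
    [0,0,-1],
    [0,0,-1],
    [0,0,-0.5],
    [0,0,0],
    [0,0,0]
  ],
  "delta_rot": [
    [0,0,0],
    [0,0,0],
    [0,0,0],
    [0,0,0],
    [0,0,0],
    [0,0,0],
    [0,0,0]
  ]
}}

```text
time: 35.48
eef_pos: [0.7013, 0.0786, 0.1918]
tool_rot: [-0.001, 0.761, 0.649, -0.001]
force: [-1.3, 0.4, 0.3]
width: 0.0007
grasp_force: 0.0
```

Run:
```python
from h import *
st(); rel((-.096,-.07)); im,m=snap('wrist','w11.png')
a=[]
for n in('scene','side'):
    im,m=snap(n); u,v=proj(m,(.596,.025,.09)).astype(int)
    a.append(cv2.resize(im[v-60:v+60,u-80:u+80],None,fx=2.5,fy=2.5,interpolation=2))
w=cv2.imread('pics/w11.png')[:,:,::-1]
a.append(np.zeros((300,0,3),np.uint8))
cv2.imwrite('pics/c11.png',cv2.cvtColor(np.hstack(a),cv2.COLOR_RGB2BGR))
```

```text
t 35.48 p [0.7013 0.0786 0.1918] rv [[0.157, 0.988], [0.988, -0.157], [-0.001, -0.002]] w 0.0007 g 0.0 F [-1.3  0.4  0.3]
to target tool mm [-139.64 -191.13    0.49] yaw -9.03 z 0.1918 tilt [-0.0021 -0.0004]
```

View pics/c11.png

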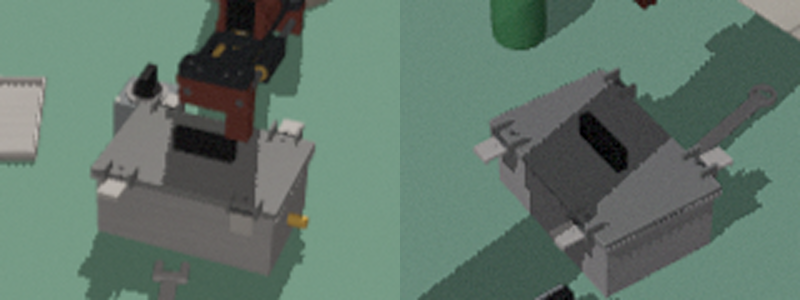

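Clip a is down: it hangs at (240,220) in the left crop and no longer stands out in the right one. The other three are still level. Clip c next.

{"api": "drive_tool", "payload": {
  "offset": [
    [-0.66,-0.91,0],
    [-0.67,-0.91,0],
    [-0.67,-0.91,0],
    [-0.67,-0.91,0],
    [-0.66,-0.91,0],
    [-0.66,-0.91,0],
    [-0.66,-0.91,0],
    [0,0,0],
    [0,0,0],
    [0,0,1],
    [0,0,1],
    [0,0,0.9],
    [0,0,0],
    [0,0,0],
    [0,0,0]
  ],
  "delta_rot": [
    [0,0,0],
    [0,0,0],
    [0,0,0],
    [0,0,0],
    [0,0,0],
    [0,0,0],
    [0,0,0],
    [0,0,0],
    [0,0,0],
    [0,0,0],
    [0,0,0],
    [0,0,0],
    [0,0,0],
    [0,0,0],
    [0,0,0]
  ]
}}

```text
time: 37.5
eef_pos: [0.4925, -0.0289, 0.1074]
tool_rot: [0.001, 0.761, 0.649, 0.001]
force: [0.1, -0.9, -0.4]
width: 0.0006
grasp_force: 0.0
```

Run:
```python
from h import *
st(); rel((-.096,-.07))
```

```text
t 37.5 p [ 0.4925 -0.0289  0.1074] rv [[0.157, 0.988], [0.988, -0.157], [0.001, 0.002]] w 0.0006 g 0.0 F [ 0.1 -0.9 -0.4]
to target tool mm [-0.74 -1.85 -0.  ] yaw -9.04 z 0.1074 tilt [0.0022 0.0002]
```

{"api": "drive_tool", "payload": {
  "offset": [
    [0,-0.04,0.35],
    [0,0,0.2],
    [0,0,0.2],
    [0,0,0.2],
    [0,0,0.2],
    [0,0,0.25],
    [0,0,0],
    [0,0,0]
  ],
  "delta_rot": [
    [0,0,0],
    [0,0,0],
    [0,0,0],
    [0,0,0],
    [0,0,0],
    [0,0,0],
    [0,0,0],
    [0,0,0]
  ]
}}

```text
time: 38.5
eef_pos: [0.4902, -0.0289, 0.0642]
tool_rot: [-0.0, 0.761, 0.649, -0.0]
force: [0.3, -0.2, 0.7]
width: 0.0005
grasp_force: 0.0
```

{"api": "drive_tool", "payload": {
  "offset": [
    [0,0,-0.8],
    [0,0,-1],
    [0,0,-1],
    [0,0,-1],
    [0,0,-1],
    [-0.5,0.5,-1],
    [0,0,0],
    [0,0,0]
  ],
  "delta_rot": [
    [0,0,0],
    [0,0,0],
    [0,0,0],
    [0,0,0],
    [0,0,0],
    [0,0,0],
    [0,0,0],
    [0,0,0]
  ]
}}

```text
time: 39.5
eef_pos: [0.502, -0.0457, 0.2376]
tool_rot: [-0.0, 0.761, 0.649, -0.0]
force: [0.9, 0.8, -0.2]
width: 0.0004
grasp_force: 0.0
```

Run:
```python
from h import *
st(); rel((.096,-.07)); im,m=snap('wrist','w12.png')
a=[]
for n in('scene','side'):
    im,m=snap(n); u,v=proj(m,(.596,.025,.09)).astype(int)
    a.append(cv2.resize(im[v-60:v+60,u-80:u+80],(400,300),interpolation=2))
w=cv2.resize(cv2.imread('pics/w12.png')[:,:,::-1],(400,300))
cv2.imwrite('pics/c12.png',cv2.cvtColor(np.vstack([np.hstack(a),np.hstack([w,w*0])]),cv2.COLOR_RGB2BGR))
```

```text
t 39.5 p [ 0.502  -0.0457  0.2376] rv [[0.157, 0.988], [0.988, -0.157], [0.0, -0.001]] w 0.0004 g 0.0 F [ 0.9  0.8 -0.2]
to target tool mm [ 14.35 178.19  -0.19] yaw -9.03 z 0.2376 tilt [-0.001   0.0002]
```

View pics/c12.png

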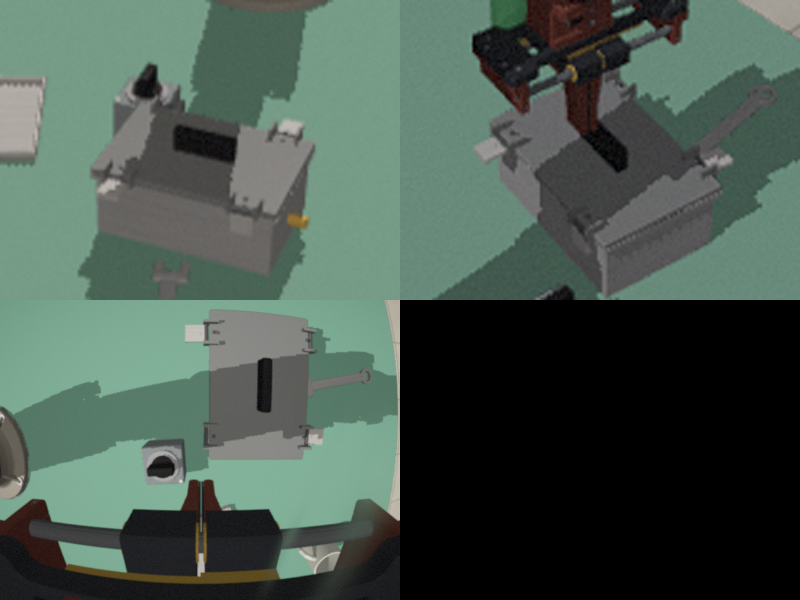

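Clips a and c are down. Clips b (315,437) and d (195,333) are still level in the wrist view. Clip b next.

{"api": "drive_tool", "payload": {
  "offset": [
    [0.08,0.98,0],
    [0.08,0.98,0],
    [0.08,0.98,0],
    [0.08,0.98,0],
    [0.08,0.98,0],
    [0.08,0.98,0],
    [0,0,0],
    [0,0,0],
    [0,0,1],
    [0,0,1],
    [0,0,1],
    [0,0,1],
    [0,0,0.4],
    [0,0,0],
    [0,0,0],
    [0,0,0]
  ],
  "delta_rot": [
    [0,0,0],
    [0,0,0],
    [0,0,0],
    [0,0,0],
    [0,0,0],
    [0,0,0],
    [0,0,0],
    [0,0,0],
    [0,0,0],
    [0,0,0],
    [0,0,0],
    [0,0,0],
    [0,0,0],
    [0,0,0],
    [0,0,0],
    [0,0,0]
  ]
}}

```text
time: 41.65
eef_pos: [0.68, -0.0596, 0.1077]
tool_rot: [0.001, 0.761, 0.649, 0.001]
force: [0.9, -0.4, -0.4]
width: 0.0005
grasp_force: 0.0
```

Run:
```python
from h import *
st(); rel((.096,-.07))
```

```text
t 41.65 p [ 0.68   -0.0596  0.1077] rv [[0.157, 0.988], [0.988, -0.157], [0.0, 0.002]] w 0.0005 g 0.0 F [ 0.9 -0.4 -0.4]
to target tool mm [0.11 0.24 0.  ] yaw -9.04 z 0.1077 tilt [0.0022 0.    ]
```

{"api": "drive_tool", "payload": {
  "offset": [
    [0,0,0.35],
    [0,0,0.2],
    [0,0,0.2],
    [0,0,0.2],
    [0,0,0.2],
    [0,0,0.25],
    [0,0,0],
    [0,0,0]
  ],
  "delta_rot": [
    [0,0,0],
    [0,0,0],
    [0,0,0],
    [0,0,0],
    [0,0,0],
    [0,0,0],
    [0,0,0],
    [0,0,0]
  ]
}}

```text
time: 42.65
eef_pos: [0.6792, -0.0596, 0.0642]
tool_rot: [0.0, 0.761, 0.649, -0.0]
force: [-0.6, 0.5, 0.2]
width: 0.0005
grasp_force: 0.0
```

{"api": "drive_tool", "payload": {
  "offset": [
    [0,0,-0.8],
    [0,0,-1],
    [0,0,-1],
    [0,0,-1],
    [0.67,-0.91,0],
    [0.67,-0.91,0],
    [0.67,-0.91,0],
    [0.67,-0.91,0],
    [0.67,-0.91,0],
    [0.67,-0.91,0],
    [0.65,-0.94,0],
    [0,0,0],
    [0,0,0],
    [0,0,1],
    [0,0,1],
    [0,0,0.3],
    [0,0,0],
    [0,0,0],
    [0,0,0]
  ],
  "delta_rot": [
    [0,0,0],
    [0,0,0],
    [0,0,0],
    [0,0,0],
    [0,0,0],
    [0,0,0],
    [0,0,0],
    [0,0,0],
    [0,0,0],
    [0,0,0],
    [0,0,0],
    [0,0,0],
    [0,0,0],
    [0,0,0],
    [0,0,0],
    [0,0,0],
    [0,0,0],
    [0,0,0],
    [0,0,0]
  ]
}}

```text
time: 45.02
eef_pos: [0.5123, 0.1091, 0.1102]
tool_rot: [0.0, 0.761, 0.649, 0.001]
force: [0.1, -0.1, 0.4]
width: 0.0004
grasp_force: 0.0
```

Run:
```python
from h import *
st(); rel((-.096,.07))
```

```text
t 45.02 p [0.5123 0.1091 0.1102] rv [[0.157, 0.988], [0.988, -0.157], [0.001, 0.002]] w 0.0004 g 0.0 F [ 0.1 -0.1  0.4]
to target tool mm [-0.16  0.3   0.  ] yaw -9.05 z 0.1102 tilt [0.0018 0.0006]
```

{"api": "drive_tool", "payload": {
  "offset": [
    [0,0,0.4],
    [0,0,0.2],
    [0,0,0.2],
    [0,0,0.25],
    [0,0,0.25],
    [0,0,0.25],
    [0,0,0],
    [0,0,0]
  ],
  "delta_rot": [
    [0,0,0],
    [0,0,0],
    [0,0,0],
    [0,0,0],
    [0,0,0],
    [0,0,0],
    [0,0,0],
    [0,0,0]
  ]
}}

```text
time: 46.02
eef_pos: [0.5116, 0.109, 0.0628]
tool_rot: [-0.0, 0.761, 0.649, 0.0]
force: [0.3, 0.1, -1.2]
width: 0.0006
grasp_force: 0.0
```

{"api": "drive_tool", "payload": {
  "offset": [
    [0,0,-0.8],
    [0,0,-1],
    [0,0,-1],
    [0,0,-1],
    [0,0,-1],
    [0,0,-1],
    [-1,0,0],
    [-1,0,0],
    [-1,0,0],
    [-1,0,0],
    [-1,0,0],
    [-0.6,0,0],
    [0,0,0],
    [0,0,0],
    [0,0,0]
  ],
  "delta_rot": [
    [0,0,0],
    [0,0,0],
    [0,0,0],
    [0,0,0],
    [0,0,0],
    [0,0,0],
    [0,0,0],
    [0,0,0],
    [0,0,0],
    [0,0,0],
    [0,0,0],
    [0,0,0],
    [0,0,0],
    [0,0,0],
    [0,0,0]
  ]
}}

```text
time: 47.9
eef_pos: [0.4854, -0.0558, 0.2368]
tool_rot: [-0.0, 0.76, 0.65, 0.0]
force: [-0.6, -0.5, -0.2]
width: 0.0006
grasp_force: 0.0
```

Run:
```python
from h import *
st(); im,m=snap('wrist','w13.png'); 
for n in('scene','side'): snap(n,n+'13.png')
```

```text
t 47.9 p [ 0.4854 -0.0558  0.2368] rv [[0.155, 0.988], [0.988, -0.155], [0.0, 0.0]] w 0.0006 g 0.0 F [-0.6 -0.5 -0.2]
```

View pics/w13.png

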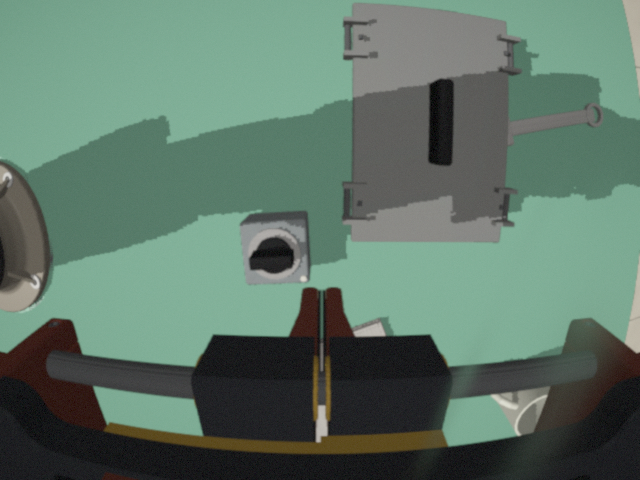

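All four clips hang down and the lid is seated. The knob bar is at about (271,260), roughly along the image's x, on the box at (277,251).

Run:
```python
from h import *
s=r.state(); print('q',s['qpos'].round(3))
m=r.camera_model('wrist')
im=cv2.cvtColor(cv2.imread('pics/w13.png'),cv2.COLOR_BGR2RGB)
for th in(35,50):
    b=(im.max(2)<th).astype(np.uint8); b[:200]=0;b[290:]=0;b[:,:230]=0;b[:,312:]=0
    for c,t in blobs(b,50):
        print(th,c,t)
    l=cv2.connectedComponents(b)[1]; k=l[258,270]
    cs=cv2.findContours((l==k).astype(np.uint8),cv2.RETR_EXTERNAL,cv2.CHAIN_APPROX_NONE)[0][0][:,0]
    for z in(.082,.055): print(z,cv2.minAreaRect((np.array([onz(m,*p,z,True)[:2] for p in cs])*1000).astype(np.float32)))
    print(''.join('\n'+''.join('#' if v else '.' for v in row) for row in b[240:280,244:304]))
# box top
h=cv2.cvtColor(im,cv2.COLOR_RGB2HSV)
o=((h[...,1]<60)).astype(np.uint8); o[:205]=0;o[288:]=0;o[:,:235]=0;o[:,318:]=0
cs=max(cv2.findContours(o,cv2.RETR_EXTERNAL,cv2.CHAIN_APPROX_NONE)[0],key=cv2.contourArea)[:,0]
print('box',cv2.minAreaRect((np.array([onz(m,*p,.05,True)[:2] for p in cs])*1000).astype(np.float32)))
for p in [(243,223),(307,219),(310,279),(247,284)]: print(onz(m,*p,.05,True).round(4))
```

```text
q [-0.113  0.152  0.112  1.98  -0.02   1.011 -0.148]
35 [274.4 252.9] [251, 242, 42, 25, 429]
0.082 ((453.5843505859375, -173.15805053710938), (820.7167358398438, 1373.0626220703125), 81.3872299194336)
0.055 ((449.9044189453125, -189.46002197265625), (890.4302978515625, 1489.69384765625), 81.3872299194336)

....................................##......................
............................................................
.......................................##...................
........................................##..................
......................#...................#.................
.................................#....###.#.................
................................###.#######.................
.........................#..#.###############...............
........................######################..............
................###############################.............
.............###################################............
............#####################################...........
..........#######################################..........
[... 3856 characters left out ...]
....
.............................#.#............................
............................................................
............................................................
............................................................
............................................................
............................................................
............................................................
............................................................
box ((435.58966064453125, -74.35324096679688), (74.65343475341797, 68.7053451538086), 83.8536605834961)
[ 0.4095 -0.0437  0.05  ]
[ 0.472  -0.0499  0.05  ]
[ 0.4647 -0.111   0.05  ]
[ 0.3998 -0.1067  0.05  ]
```

{"api": "drive_tool", "payload": {
  "offset": [
    [-0.88,-0.38,0],
    [-0.88,-0.38,0],
    [-0.88,-0.38,0.5],
    [-0.88,-0.38,0.5],
    [0,0,0],
    [0,0,0],
    [0,0,0]
  ],
  "delta_rot": [
    [0,0,0],
    [0,0,0],
    [0,0,0],
    [0,0,0],
    [0,0,0],
    [0,0,0],
    [0,0,0]
  ]
}}

```text
time: 48.92
eef_pos: [0.4246, -0.1531, 0.2073]
tool_rot: [0.0, 0.76, 0.65, 0.0]
force: [-0.4, -0.5, 0.1]
width: 0.0007
grasp_force: 0.0
```

Run:
```python
from h import *
st(); m=r.camera_model('wrist'); im,_=snap('wrist','w14.png'); print('cam',m['origin'])
u,v=proj(m,(.4365,-.0778,.07),True).astype(int); print(u,v)
g=im.max(2)[v-45:v+46,u-50:u+51]
g=g[::2,::2]//10
print('\n'.join(''.join('%2d'%x for x in row) for row in g))
```

```text
t 48.92 p [ 0.4246 -0.1531  0.2073] rv [[0.155, 0.988], [0.988, -0.155], [0.0, 0.001]] w 0.0007 g 0.0 F [-0.4 -0.5  0.1]
cam [ 0.43599607 -0.07804134  0.37041513]
321 143
101010101010101010101010101010101010101010101010101010101010101010101010101010101010101010101010101010
101010101010101010101010101010101011101010101010101010101010101010101010101010101010101110101010101010
101010101010101010101010101010101010101010101110101010101010101010101010101010101010101110101010101010
101010101010101010101010101010101110101010101010101010101010101010101010101010101010101010101010101010
101010101010101010101010101010 91010 9 9 9 9 9 9 9 9 8 8 8 8 8 8 8 8 8 8 8 8 8 8 8 8 91010101010101010
101010111010 9 9 9 8 8 8 8 8 8 8 8 8 8 8 8 8 8 8 8 8 8 9 8 8 8 8 9 8 8 8 8 9 8 8 8 8 81010101010101010
1011101010 8 8 8 8 8 8 8 8 8 8 8 8 8 9 9 8 8 8 9 9 9 8 9 9 8 8 9 8 8 9 9 8 8 9 9 9 8 81010101010101010
10111110 8 8 8 8 9 8 9 9 9 8 9 8 8 9 9 9 9 8 9 8 9 8 9 9 9 9 8 9 9 8 9 8 9 8 9 8 9 8 7 910101010101010
13141211 9 8 8 9 9 9 8 9 9 8 9 9101010 9 910 910 91010 9 9 9 8 8 8 8 9 8 9 8 9 9 9 9 7 910101010101010
15
[... 3108 characters left out ...]
1313131313131313131313131313131313131313131313131313121313151919171113151515151515
151515151515131313131313131313131313131313131313131313131313131312121313121212121414121014161515151515
151615161515131313131313131313121212121212121212121211111111111111121111111111121111121315151515151515
151515151515151312121211121211121111121212121213141413141414141414141415151515151515151515151515151515
151515151515151513131414141515151515151515151515161515161515161515151515151516151515161515151515151515
161515161515151515161515151515151515151515151515151515151515151515151516151615151615151515151515151515
151515151515161515161515151515151515151515151516151515151515151516151615151515151515151615151515151516
```

Run:
```python
from h import *
m=r.camera_model('wrist'); s=r.state()
for z in(.07,.082): 
    p=onz(m,319.6,145,z,True); print(p, q(s['tool_rot']).inv().apply(p-s['eef_pos'])/.03)
```

```text
[ 0.43459005 -0.0788933   0.07      ] [ 2.4996466  -0.05553283  4.57336451]
[ 0.43464193 -0.07886312  0.082     ] [ 2.50098332 -0.05359488  4.17336644]
```

{"api": "drive_tool", "payload": {
  "offset": [
    [0.85,-0.05,0],
    [0.85,0,0],
    [0.8,0,0],
    [0,0,0],
    [0,0,0],
    [0,0,0],
    [0,0,0],
    [0,0,0],
    [0,0,0],
    [0,0,0],
    [0,0,0],
    [0,0,0],
    [0,0,0],
    [0,0,0],
    [0,0,0],
    [0,0,0]
  ],
  "delta_rot": [
    [0,0,0],
    [0,0,0],
    [0,0,0],
    [0,0,-1],
    [0,0,-1],
    [0,0,-1],
    [0,0,-1],
    [0,0,-1],
    [0,0,-1],
    [0,0,-1],
    [0,0,-1],
    [0,0,-1],
    [0,0,-1],
    [0,0,-1],
    [0,0,-1],
    [0,0,-1]
  ],
  "grip": 0.6
}}

```text
time: 50.98
eef_pos: [0.4343, -0.0791, 0.207]
tool_rot: [0.0, 0.397, 0.918, 0.0]
force: [-0.3, 0.2, -0.0]
width: 0.0527
grasp_force: 0.0
```

{"api": "drive_tool", "payload": {
  "offset": [
    [0,0,0],
    [0,0,0],
    [0,0,0],
    [0,0,0],
    [0,0,0],
    [0,0,0],
    [0,0,0],
    [0,0,0],
    [0,0,0],
    [0,0,0],
    [0,0,0],
    [0,0,0],
    [0,0,0]
  ],
  "delta_rot": [
    [0,0,-1],
    [0,0,-1],
    [0,0,-1],
    [0,0,-1],
    [0,0,-1],
    [0,0,-1],
    [0,0,-1],
    [0,0,-1],
    [0,0,-1],
    [0,0,-1],
    [0,0,0],
    [0,0,0],
    [0,0,0]
  ]
}}

```text
time: 52.6
eef_pos: [0.4339, -0.0796, 0.2068]
tool_rot: [0.0, 0.062, 0.998, 0.0]
force: [-1.0, 0.1, 0.1]
width: 0.0528
grasp_force: 0.0
```

Run:
```python
from h import *
st(); rel(); s=r.state(); print(s['qpos'].round(2)); print(q(s['tool_rot']).inv().apply(np.array([.4346,-.0789,.058])-s['eef_pos'])/.03)
```

```text
t 52.6 p [ 0.4339 -0.0796  0.2068] rv [[-0.992, 0.123], [0.123, 0.992], [-0.0, 0.0]] w 0.0528 g 0.0 F [-1.   0.1  0.1]
to target tool mm [-1.4839e+02  1.2354e+02  3.0000e-02] yaw 82.93 z 0.2068 tilt [0.0002 0.    ]
[ 0.03  0.11  0.01  2.11 -0.    0.93  1.49]
[-0.01819406  0.02696367  4.96068954]
```

{"api": "drive_tool", "payload": {
  "offset": [
    [-0.02,0.03,0.99],
    [0,0,0.99],
    [0,0,0.99],
    [0,0,0.99],
    [0,0,0.98],
    [0,0,0],
    [0,0,0],
    [0,0,0],
    [0,0,0]
  ],
  "delta_rot": [
    [0,0,0],
    [0,0,0],
    [0,0,0],
    [0,0,0],
    [0,0,0],
    [0,0,0],
    [0,0,0],
    [0,0,0],
    [0,0,0]
  ]
}}

```text
time: 53.72
eef_pos: [0.4352, -0.079, 0.0594]
tool_rot: [0.001, 0.061, 0.998, 0.0]
force: [-0.3, -0.3, 0.6]
width: 0.0526
grasp_force: 0.0
```

{"api": "drive_tool", "payload": {
  "offset": [
    [0,0,0],
    [0,0,0],
    [0,0,0],
    [0,0,0],
    [0,0,0],
    [0,0,0]
  ],
  "delta_rot": [
    [0,0,0],
    [0,0,0],
    [0,0,0],
    [0,0,0],
    [0,0,0],
    [0,0,0]
  ],
  "grip": 0,
  "newtons": 40
}}

```text
time: 54.48
eef_pos: [0.4349, -0.077, 0.0585]
tool_rot: [0.0, 0.06, 0.998, 0.001]
force: [0.2, 6.3, -0.0]
width: 0.0124
grasp_force: 40.0
```

{"api": "drive_tool", "payload": {
  "offset": [
    [0,0.06,0],
    [0,0,0],
    [0,0,0],
    [0,0,0],
    [0,0,0],
    [0,0,0],
    [0,0,0],
    [0,0,0],
    [0,0,0],
    [0,0,0],
    [0,0,0],
    [0,0,0],
    [0,0,0],
    [0,0,0],
    [0,0,0],
    [0,0,0]
  ],
  "delta_rot": [
    [0,0,0],
    [0,0,1],
    [0,0,1],
    [0,0,1],
    [0,0,1],
    [0,0,1],
    [0,0,1],
    [0,0,1],
    [0,0,1],
    [0,0,1],
    [0,0,1],
    [0,0,1],
    [0,0,1],
    [0,0,1],
    [0,0,0],
    [0,0,0]
  ]
}}

```text
time: 56.48
eef_pos: [0.4349, -0.0769, 0.0586]
tool_rot: [0.0, 0.492, 0.871, 0.0]
force: [0.9, 1.5, -2.2]
width: 0.0128
grasp_force: 40.0
```

{"api": "drive_tool", "payload": {
  "offset": [
    [0,0,0],
    [0,0,0],
    [0,0,0],
    [0,0,0],
    [0,0,0],
    [0,0,0]
  ],
  "delta_rot": [
    [0,0,1],
    [0,0,1],
    [0,0,0.6],
    [0,0,0],
    [0,0,0],
    [0,0,0]
  ]
}}

```text
time: 57.22
eef_pos: [0.4349, -0.0769, 0.0586]
tool_rot: [0.0, 0.569, 0.822, 0.0]
force: [1.5, 3.6, -1.3]
width: 0.0128
grasp_force: 40.0
```

Run:
```python
from h import *
st(); rel(); print(r.state()['torque'])
```

```text
t 57.23 p [ 0.4349 -0.0769  0.0586] rv [[-0.352, 0.936], [0.936, 0.352], [0.0, 0.0]] w 0.0128 g 40.00204145908356 F [ 1.5  3.6 -1.3]
to target tool mm [3.8270e+01 1.8688e+02 7.0000e-02] yaw 20.61 z 0.0586 tilt [0.0003 0.0003]
[ 0.95691323 -0.39059545  0.13660719]
```

{"api": "drive_tool", "payload": {
  "offset": [
    [0,0,0],
    [0,0,0],
    [0,0,0],
    [0,0,0]
  ],
  "delta_rot": [
    [0,0,0.6],
    [0,0,0],
    [0,0,0],
    [0,0,0]
  ]
}}

```text
time: 57.72
eef_pos: [0.4349, -0.0769, 0.0586]
tool_rot: [0.0, 0.586, 0.81, 0.0]
force: [2.2, 5.0, -3.3]
width: 0.013
grasp_force: 40.2
```

Run:
```python
from h import *
rel(); print(r.state()['torque'])
```

```text
to target tool mm [4.6030e+01 1.8515e+02 4.0000e-02] yaw 18.23 z 0.0586 tilt [0.0002 0.    ]
[ 1.06998583 -0.48288584  0.58181965]
```

The torque jumped from 0.14 to 0.58 N m, so the knob is at its stop. Turning it back and releasing.

{"api": "drive_tool", "payload": {
  "offset": [
    [0,0,0],
    [0,0,0],
    [0,0,0],
    [0,0,0],
    [0,0,0],
    [0,0,0],
    [0,0,0],
    [0,0,0],
    [0,0,0],
    [0,0,0],
    [0,0,0],
    [0,0,0],
    [0,0,0],
    [0,0,0],
    [0,0,0],
    [0,0,0],
    [0,0,0],
    [0,0,0]
  ],
  "delta_rot": [
    [0,0,-1],
    [0,0,-1],
    [0,0,-1],
    [0,0,-1],
    [0,0,-1],
    [0,0,-1],
    [0,0,-1],
    [0,0,-1],
    [0,0,-1],
    [0,0,-1],
    [0,0,-1],
    [0,0,-1],
    [0,0,-1],
    [0,0,-1],
    [0,0,-1],
    [0,0,-0.9],
    [0,0,0],
    [0,0,0]
  ]
}}

```text
time: 59.98
eef_pos: [0.4349, -0.077, 0.0586]
tool_rot: [0.0, 0.072, 0.997, 0.0]
force: [2.1, 5.3, -1.4]
width: 0.0128
grasp_force: 40.0
```

{"api": "drive_tool", "payload": {
  "offset": [
    [0,0,0],
    [0,0,0],
    [0,0,0],
    [0,0,0],
    [0,0,0],
    [0,0,0]
  ],
  "delta_rot": [
    [0,0,0],
    [0,0,0],
    [0,0,0],
    [0,0,0],
    [0,0,0],
    [0,0,0]
  ],
  "grip": 1
}}

```text
time: 60.72
eef_pos: [0.4348, -0.0772, 0.0586]
tool_rot: [0.0, 0.072, 0.997, -0.0]
force: [0.5, 1.3, -1.0]
width: 0.069
grasp_force: 0.0
```

{"api": "drive_tool", "payload": {
  "offset": [
    [0,0,-0.5],
    [0,0,-1],
    [0,0,-1],
    [0,0,-1],
    [0,0,-1],
    [0,0,-1],
    [0,0,0],
    [0,0,0],
    [0,0,0]
  ],
  "delta_rot": [
    [0,0,0],
    [0,0,0],
    [0,0,0],
    [0,0,0],
    [0,0,0],
    [0,0,0],
    [0,0,0],
    [0,0,0],
    [0,0,0]
  ]
}}

```text
time: 61.85
eef_pos: [0.434, -0.0771, 0.2225]
tool_rot: [-0.001, 0.072, 0.997, -0.0]
force: [0.1, -0.2, 0.1]
width: 0.0879
grasp_force: 0.0
```

Run:
```python
from h import *
st()
for n in('side','scene'):
    a=cv2.imread(f'pics/{n}13.png').astype(int); im,m=snap(n,n+'15.png'); b=cv2.cvtColor(im,cv2.COLOR_RGB2BGR).astype(int)
    for nm,p in (('lid',(.597,.025,.09)),('knob',(.435,-.079,.07)),('drink',(.72,.297,.07)),('b',(.66,-.37,.03))):
        u,v=proj(m,p).astype(int); d=abs(a-b).max(2)[v-30:v+30,u-35:u+35]; print(n,nm,(d>40).mean().round(3))
```

```text
t 61.85 p [ 0.434  -0.0771  0.2225] rv [[-0.99, 0.143], [0.143, 0.99], [0.002, -0.0]] w 0.0879 g 0.0 F [ 0.1 -0.2  0.1]
side lid 0.197
side knob 0.01
side drink 0.356
side b 0.0
scene lid 0.026
scene knob 0.013
scene drink 0.0
scene b 0.0
```

```bash
python3 -c "
from cell import r
print(r.finish_job())"
```

```text
the job is handed in; nothing more can be done
None
```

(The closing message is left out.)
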